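# Set out the colour board for a stencil run

### The job

Set out the colour board for the next stencil run: stand each pigment pot in the well directly behind the colour chip that matches the colour dot on its lid, put the dabbing block (the near one, not the one beside the printing jig) foam side down in the oblong pocket at the left end of the board, left of the pots, and lay the blue brush across the two notched rests in front of the chips, midway along them. Keep the pots upright all the time, and leave everything seated in its place and let go.

Things in the scene. Friction and masses are not known exactly. Their poses are not given: they have to be found in the camera images.
- colour_board: fixed pale beech board, 180 (x) x 413 (y) x 22 mm high, flat on the bench, turned a little. Origin: centre of its underside; x away from the robot (back), y left, z up. Back row at x = +42 mm, pockets 10 mm deep (floor 12 mm above the bench, edges chamfered 2 mm): an oblong one at y = +140, round wells at y = +40, -55, -150 mm. Chips before the wells; two brush rests at the front.
- chip_blue: fired colour chip with dark blue glaze, 36 (x) x 44 (y) x 6 mm, fixed in the rail on the colour board, before any one of the three wells. Origin: centre of its underside, 22 mm above the bench; axes parallel to the board's. The centre of the well behind it (78 mm diameter, floor 12 mm above the bench) lies 68 mm along the chip's +x.
- chip_ochre: fired colour chip with ochre yellow glaze, 36 (x) x 44 (y) x 6 mm, fixed in the rail on the colour board, before any one of the three wells. Origin: centre of its underside, 22 mm above the bench; axes parallel to the board's. The centre of the well behind it (78 mm diameter, floor 12 mm above the bench) lies 68 mm along the chip's +x.
- chip_brown: fired colour chip with dark red-brown glaze, 36 (x) x 44 (y) x 6 mm, fixed in the rail on the colour board, before any one of the three wells. Origin: centre of its underside, 22 mm above the bench; axes parallel to the board's. The centre of the well behind it (78 mm diameter, floor 12 mm above the bench) lies 68 mm along the chip's +x.
- pot_blue: white pigment pot with a blue screw lid and a dark blue dot on the lid, 64 mm diameter, 70 mm high, about 0.19 kg; the lid is the top 15 mm. Origin: centre of the underside, z up; it is round, so its yaw means nothing. Stands loose on the bench.
- pot_ochre: ochre-coloured pigment pot with a black screw lid and an ochre dot on the lid, 54 mm diameter, 55 mm high, about 0.13 kg; the lid is the top 12 mm. Origin: centre of the underside, z up; it is round, so its yaw means nothing. Stands loose on the bench.
- pot_brown: white pigment pot with a black screw lid and a red-brown dot on the lid, 60 mm diameter, 62 mm high, about 0.16 kg; the lid is the top 13 mm. Origin: centre of the underside, z up; it is round, so its yaw means nothing. Stands loose on the bench.
- dabbing_block: wooden dabbing block with foam below (near the board; not the one far right beside the jig), 50 (x) x 90 (y) x 39 mm high, about 0.11 kg, foam side down. Origin: centre of the underside; y along its length, z up. Its pocket measures 62 (board x) x 104 (board y) mm, centre at x = +42, y = +140 mm in the board's frame; either way round.
- blue_brush: blue-handled brush lying loose, 12 (x) x 207 (y) x 12 mm high, 18 g. Origin: mid-length, at its underside; y along it. Rests: wooden, 12 mm long in y, at x = -70, y = +10 and -120 mm on the board, tops 40 mm above the bench; V notches 17 mm wide at the floor (28 mm above the bench), 25 at the top. Lies along board y, middle at y = -55 mm, either way round.
Things that resemble listed ones, but are neither listed nor needed, are in the scene too. Leave any green look-alike of the pot_blue alone.

How it is judged:
At the end, for the whole second after the job is handed in: Each pot upright on the floor of the well behind its own colour's chip (within 16 mm of centre, 4 mm of the floor); the block flat in the oblong pocket (12 mm, 4 mm); the brush in both notches (11 mm across, 30 mm along, 6 mm in height, 0.15 rad); all at rest (x of pot_blue in the frame of chip_blue between 0.052 and 0.084 m and y of pot_blue in the frame of chip_blue between -0.016 and 0.016 m and z of each of pot_blue, pot_ochre, pot_brown, dabbing_block in the frame of colour_board below 0.016 m and angle between each of pot_blue, pot_ochre, pot_brown, dabbing_block's own z axis and vertical below 0.1 rad and x of pot_ochre in the frame of chip_ochre between 0.052 and 0.084 m and y of pot_ochre in the frame of chip_ochre between -0.016 and 0.016 m and x of pot_brown in the frame of chip_brown between 0.052 and 0.084 m and y of pot_brown in the frame of chip_brown between -0.016 and 0.016 m and x of dabbing_block in the frame of colour_board between 0.03 and 0.054 m and y of dabbing_block in the frame of colour_board between 0.128 and 0.152 m and x of blue_brush in the frame of colour_board between -0.081 and -0.059 m and y of blue_brush in the frame of colour_board between -0.085 and -0.025 m and z of blue_brush in the frame of colour_board between 0.023 and 0.035 m and angle between the y axis of blue_brush and the y axis of colour_board, either way round below 0.15 rad and linear speed of each of pot_blue, pot_ochre, pot_brown, dabbing_block, blue_brush below 0.02 m/s); the robot touches nothing.
It fails at once if a pot is tipped over (more than 0.6 rad) (angle between any of pot_blue, pot_ochre, pot_brown's own z axis and vertical above 0.6 rad).
It also fails if it takes over 120 s, if anything falls off the work surface, if the arm or the gripper's body presses on something with over 40 N, if the wrist force passes 120 N, or if a joint passes its speed limit or range.

### The arm

A 7-joint arm with a two-finger parallel gripper is mounted at the origin on a cart in front of the work surface, level with it; the furniture and walls round the work are solid. World frame = base frame: x ahead of the robot, y to its left, z up, the work surface at z = 0. Lengths are in m, angles in rad, forces in N, time in s.
With the tool pointing down it reaches from about 0.425 to 0.975 m from the base axis. Payload 16.7 kg.
Tool frame: the origin (TCP) lies on the centre line of the jaws, within the pads' length; the fingertips stand 11 mm ahead of it and the grasp point (between the pads) lies 8 mm behind it; z points along the fingers, y is the direction in which the jaws open and shut (so a half turn about z gives the same grasp; the last joint's range is limited). The gripper opens to 85 mm and grips with 20 to 120 N. Pads are 22 mm wide; open, the fingers measure 114 mm over their backs; the gripper's body (76 mm by 85 mm) begins 54 mm behind the grasp point. The pads swing forward as they close: fully open they stand 13 mm farther back than shut.
Start: joints at [-1.355, 0.426, 0.074, 1.606, -0.034, 1.111, -0.067], TCP at [0.241, 0.631, 0.242] pointing down, gripper open.
Joint ranges: [-2.85, 2.85], [-0.5, 2.14], [-1.23, 1.37], [0.21, 2.46], [-1.02, 4.16], [0.16, 2.05], [-2.73, 2.73]. Speed limits (rad/s): [1.89, 1.89, 2.39, 2.39, 3.01, 3.01, 3.01].

### API

Orientations are given as a rotation vector (axis times angle).
In Python, from rig import ctrl, imaging, spotter gives the robot as it stands.
- The arm moves only by the tool send_rows, never from a script. Its argument "targets" is a list of rows, each a list of 5 numbers: the shift along the tool's x, y, z in m, then the turn about the tool's z in degrees, then the opening, from 0 (shut) to 1 (fully open). In form: [[x, y, z, yaw, claw], ...]. A call has 1 to 8 rows; each row shifts and turns the commanded pose from where the row before left it, along the tool's axes as they then stand; what a row does not reach is not made up. A row lasts 1/10 s, in which the tool goes at most 50 mm and 8.59 degrees, less where a joint would pass 70% of its speed; a pose out of reach is approached as far as the arm can. A call is refused whole if a number of a shift passes 0.05 or a number of a turn 8.59, either way. A call with a gripper value outside its range is refused whole. The fingers move at their own pace and stop on an object; "squeeze" is the grip in N (left out, the last holds). Time passes only in rows, so rows that do not move let the fingers close. It gives the time, the measured TCP pose, the force and the opening at its end, in the units of the state.
- ctrl.get_obs(): the state, without advancing time (a new reading comes with each control period).
- imaging.capture(name): name is "scene" or "top" or "wrist"; returns a dict with "frame" (420x560x3 uint8, red, green, blue), "depth" (420x560 float32, m along the optical axis (not along the pixel's ray), 0 where there is no reading), "fx", "fy", "cx", "cy" (pixels), "R" (3x3) and "t" (3): a world point X has camera coordinates R X + t. Camera axes: x right, y down, z forward; pixel columns grow to the right and rows downward; lengths in m; the calibration is good to about 2 mm. A picture is of the moment at which its call begins.
- ctrl.hand_in(): hands the job in, once; it reports no verdict.
Trained networks look in a picture, given as the dict that the camera call returned (one of the last four; its "shot" number tells which), for a name from the list of things; names that differ only in an ending like _2 or _b are one class to them, and where a whole thing is asked for, a point or a joint stands for the part that bears it (a point fixed in the world has none). Each returns a list of dicts, best first, with "score" (0 to 1); they miss things now and then, are a little off and sometimes report something else, mostly with a low value. They report only what shows in the picture. A call takes as long as a camera call. They do not tell look-alikes from the thing itself.
- spotter.look_for(name, picture): "extent" ([left, top, right, bottom] in pixels, round what is visible of it).
- spotter.silhouettes(name, picture): "region" (420x560 bool, what is visible of it) and "extent" ([left, top, right, bottom] in pixels, round what is visible of it).
- spotter.place_of(name, picture): "uv" ([column, row] in pixels: a listed point, or the origin of a listed thing).
The state is a dict: "time": time; "qpos": joint angles; "joint_vel": joint speeds; "tau": joint torques, N m; "position": TCP position; "orientation": TCP orientation; "force": force on the tool from outside, world axes, zero at the start; "ft_torque": the same for the moment, N m; "grip_width": finger opening in m.
Only numpy, scipy, OpenCV 4.12 (cv2) and the standard library are available. Lean on these libraries where they do the work, as an engineer would, in place of code of your own. Each camera call takes 0.05 s, during which the arm holds its last target.

## Working session

There is one attempt and no reset: what is moved stays moved. The work goes in short steps, Python scripts to look and compute and a tool call to move; the robot and the scene stay as the last step left them, time stands still between calls to the robot, and variables do not carry over. Pictures are saved under pics/ and viewed, and the job is handed in when it is done.

Besides the shell and the picture viewer there is one more tool, called by a JSON object that holds its "name" and its "arguments". send_rows: Moves the arm, as the interface text tells. Its arguments: {"type":"object","properties":{"targets":{"type":"array","items":{"type":"array","items":{"type":"number"}}},"squeeze":{"type":"number"}},"required":["targets"]}

```bash
ls; mkdir -p pics; cat > h.py <<'E'
import numpy as np, cv2
from rig import ctrl, imaging, spotter
def cap(n, f=None):
    p=imaging.capture(n)
    if f: cv2.imwrite('pics/'+f, cv2.cvtColor(p['frame'],cv2.COLOR_RGB2BGR))
    return p
def w(p,u,v,d=None):
    if d is None:
        d=p['depth'][int(round(v)),int(round(u))]
    c=np.array([(u-p['cx'])/p['fx']*d,(v-p['cy'])/p['fy']*d,d])
    return np.array(p['R']).T@(c-np.array(p['t']))
def cloud(p):
    d=p['depth']; v,u=np.mgrid[:d.shape[0],:d.shape[1]]
    c=np.stack([(u-p['cx'])/p['fx']*d,(v-p['cy'])/p['fy']*d,d],-1)
    return (c-np.array(p['t']))@np.array(p['R'])
def onplane(p,u,v,z):
    R=np.array(p['R']);C=-R.T@np.array(p['t'])
    r=R.T@np.array([(u-p['cx'])/p['fx'],(v-p['cy'])/p['fy'],1])
    return C+r*(z-C[2])/r[2]
E
python3 - <<'E'
from h import *
np.set_printoptions(precision=4,suppress=True)
o=ctrl.get_obs(); print(o)
for n in ['scene','top','wrist']:
    p=cap(n,n+'1.png'); print(n,p['fx'],p['R'],p['t'])
E
```

```text
pics
{'time': 0.0, 'qpos': array([-1.3555,  0.4267,  0.0738,  1.6066, -0.0341,  1.1108, -0.0671]), 'joint_vel': array([-0.0001,  0.0018,  0.0011, -0.0008, -0.0003, -0.0009,  0.0013]), 'tau': array([ -0.0015, -94.9795,   3.76  , -46.3526,   0.0192,   0.0099,
        -0.    ]), 'position': array([0.2407, 0.6302, 0.2416]), 'orientation': array([-0.5698, -3.0893,  0.0021]), 'force': array([-0.1172, -0.2875, -0.7587]), 'ft_torque': array([-0.0329, -0.0314, -0.0333]), 'grip_width': 0.0852530032810759}
scene 523.7040349897674 [[ 0.6828 -0.7306  0.0031]
 [-0.3106 -0.2941 -0.9039]
 [ 0.6613  0.6162 -0.4278]] [-0.312   0.2074  1.1568]
top 444.083494169642 [[ 0.0261 -0.9993  0.0262]
 [-0.9987 -0.0272 -0.0423]
 [ 0.043  -0.0251 -0.9988]] [0.0132 0.4812 1.1614]
wrist 332.9375629062871 [[ 0.3573  0.934  -0.0007]
 [ 0.8874 -0.3392  0.3123]
 [ 0.2915 -0.1122 -0.95  ]] [-0.6735 -0.041   0.3802]
```

View pics/scene1.png

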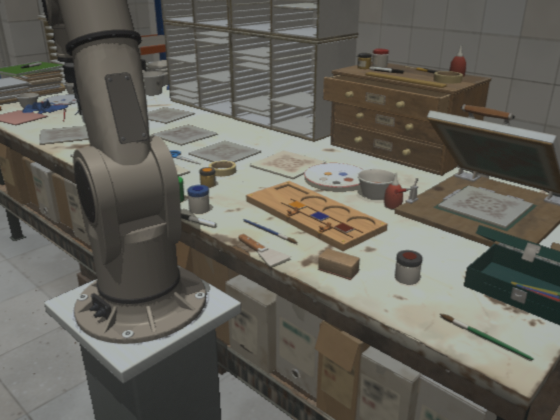

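View pics/top1.png

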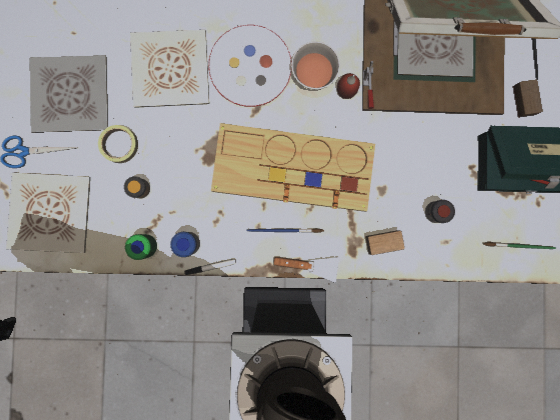

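View pics/wrist1.png

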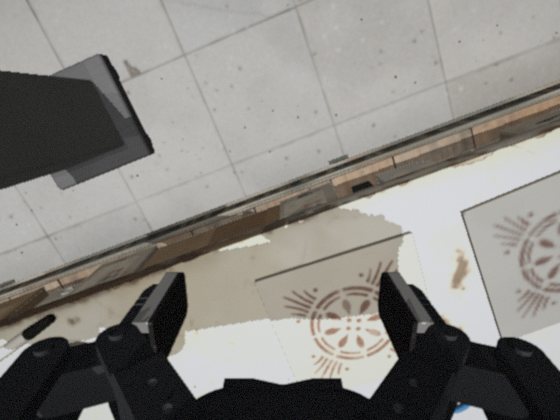

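The top view (x up, y left) shows the following:
- **Board:** near (293,167), with the chips ochre (277,174), blue (314,180) and brown (348,184).
- **Pots:** blue (184,243), the green look-alike (140,246), ochre (137,187) and brown (440,210).
- **Block and brush:** block (385,242), brush (285,230).

Next I measure these positions.

```bash
cat > m1.py <<'E'
from h import *
np.set_printoptions(precision=4,suppress=True)
names=['pot_blue','pot_ochre','pot_brown','dabbing_block','blue_brush','chip_blue','chip_ochre','chip_brown','colour_board']
for cam in ['top','scene']:
    p=cap(cam); P=cloud(p)
    for n in names:
        for r in spotter.silhouettes(n,p)[:2]:
            m=r['region']&(p['depth']>0); q=P[m]
            zt=np.percentile(q[:,2],90); t=q[(q[:,2]>zt-0.006)]
            c2,(a,b),ang=cv2.minAreaRect((t[:,:2]*1000).astype(np.float32))
            print(cam,n,round(r['score'],2),np.round(r['extent']),m.sum(),'ztop',round(zt,4),'med',np.median(t,0),'rect',np.round(c2,1),round(a,1),round(b,1),round(ang,1))
        pl=spotter.place_of(n,p)
        print('   place',[(round(x['score'],2),np.round(x['uv'],1),onplane(p,*x['uv'],0.022 if 'chip' in n else 0)[:2]) for x in pl[:2]])
E
python3 m1.py
```

```text
top pot_blue 0.7 [169. 233. 197. 258.] 590 ztop 0.0709 med [0.3856 0.2787 0.0685] rect [385.4 279.2] 59.6 62.8 1.4
top pot_blue 0.7 [125. 235. 155. 260.] 632 ztop 0.0706 med [0.3757 0.3897 0.0683] rect [376.1 389.5] 61.6 59.9 38.0
   place [(0.84, array([189.7, 243.3]), array([0.385, 0.274])), (0.58, array([144.3, 248.6]), array([0.3681, 0.3922]))]
top pot_ochre 0.75 [125. 176. 151. 197.] 443 ztop 0.0556 med [0.5259 0.4082 0.0535] rect [526.  408.4] 50.9 52.1 77.5
   place [(0.81, array([140.2, 188.7]), array([0.5256, 0.4091]))]
top pot_brown 0.81 [425. 198. 451. 225.] 580 ztop 0.0635 med [ 0.4855 -0.3752  0.0614] rect [ 485.6 -375.6] 56.2 58.4 1.6
top pot_brown 0.48 [268. 167. 287. 181.] 235 ztop 0.0297 med [0.5697 0.0493 0.0272] rect [570.2  49.9] 43.6 35.8 83.3
   place [(0.73, array([435.3, 209. ]), array([ 0.4933, -0.3784]))]
top dabbing_block 0.67 [367. 229. 403. 255.] 711 ztop 0.041 med [ 0.4015 -0.2355  0.0384] rect [ 401.7 -235.8] 49.2 90.0 11.5
   place [(0.74, array([378.9, 239.2]), array([ 0.4085, -0.2276])), (0.44, array([141.5, 189.2]), array([0.5243, 0.4057]))]
top blu
[... 2341 characters left out ...]
 -0.129 ]))]
scene chip_ochre 0.54 [289. 197. 306. 211.] 99 ztop 0.0313 med [0.5676 0.0481 0.029 ] rect [564.8  39. ] 74.1 42.1 64.9
   place [(0.66, array([294.9, 204. ]), array([0.5786, 0.0646]))]
scene chip_brown 0.63 [334. 223. 352. 231.] 75 ztop 0.031 med [ 0.546  -0.1401  0.0292] rect [ 545.6 -140. ] 30.9 40.0 4.6
   place [(0.52, array([345.6, 231.2]), array([ 0.543 , -0.1511])), (0.22, array([197.6, 209.5]), array([0.3543, 0.246 ]))]
scene colour_board 0.57 [246. 182. 387. 252.] 4467 ztop 0.0251 med [ 0.5583 -0.013   0.0232] rect [589.6   9.4] 422.5 188.9 83.8
   place [(0.64, array([311.4, 217.4]), array([ 0.5779, -0.0015])), (0.55, array([406.3, 280.4]), array([ 0.4761, -0.381 ]))]
```

{"name": "send_rows", "arguments": {"targets": [[0, 0, 0, 8.5, 1], [0, 0, 0, 8.5, 1], [0, 0, 0, 8.5, 1], [0, 0, 0, 8.5, 1], [0, 0, 0, 8.5, 1], [0, 0, 0, 8.5, 1], [0, 0, 0, 8.5, 1], [0, 0, 0, 8.5, 1]], "squeeze": 30}}

```text
time: 2.85
position: [0.2407, 0.6306, 0.2423]
orientation: [-2.207, -2.236, 0.0]
force: [-1.1, -0.3, 0.1]
grip_width: 0.0851
```

{"name": "send_rows", "arguments": {"targets": [[0, 0, 0, 7, 1], [0, 0, 0, 0, 1], [0, 0, 0, 0, 1]]}}

```text
time: 3.15
position: [0.2406, 0.6306, 0.2423]
orientation: [2.328, 2.109, -0.0]
force: [0.9, 0.0, -0.0]
grip_width: 0.0855
```

```bash
cat > plan.py <<'E'
# usage: plan.py x y z yaw(deg world of tool y)
import sys
from h import *
from scipy.spatial.transform import Rotation as Ro
def plan(x,y,z,psi=None):
    o=ctrl.get_obs(); R=Ro.from_rotvec(o['orientation']).as_matrix()
    cur=np.degrees(np.arctan2(R[1,1],R[0,1]))
    d=R.T@(np.array([x,y,z])-o['position'])
    print('t',round(o['time'],2),'pos',np.round(o['position'],4),'psi',round(cur,2),'tilt',np.round(R[:,2],3),'grip',round(o['grip_width'],4),'F',np.round(o['force'],1),'q7',round(o['qpos'][6],2))
    print(' delta tool',np.round(d,4),'turn',None if psi is None else round(cur-psi,2))
if __name__=='__main__':
    a=[float(v) for v in sys.argv[1:]]
    plan(*a)
E
python3 plan.py .524 .408 .15 -6
```

```text
t 3.15 pos [0.2406 0.6306 0.2423] psi -5.67 tilt [ 0. -0. -1.] grip 0.0855 F [ 0.9  0.  -0. ] q7 -1.26
 delta tool [-0.1935  0.304   0.0923] turn 0.33
```

{"name": "send_rows", "arguments": {"targets": [[-0.024, 0.038, 0.005, 0, 1], [-0.024, 0.038, 0.005, 0, 1], [-0.024, 0.038, 0.005, 0, 1], [-0.024, 0.038, 0.005, 0, 1], [-0.024, 0.038, 0.005, 0, 1], [-0.024, 0.038, 0.005, 0, 1], [-0.024, 0.038, 0.005, 0, 1], [-0.025, 0.038, 0.005, 0, 1]]}}

```text
time: 3.95
position: [0.5246, 0.4061, 0.2023]
orientation: [-2.328, -2.109, -0.001]
force: [-0.1, 0.2, 0.7]
grip_width: 0.0854
```

```bash
python3 plan.py .524 .408 .15 -6; python3 - <<'E'
from h import *
p=cap('wrist','w2.png')
P=cloud(p)
for r in spotter.silhouettes('pot_ochre',p)[:2]:
    q=P[r['region']&(p['depth']>0)];zt=np.percentile(q[:,2],90);t=q[q[:,2]>zt-.006]
    print(r['score'],r['extent'],zt,cv2.minAreaRect((t[:,:2]*1000).astype(np.float32)))
E
```

```text
t 3.95 pos [0.5246 0.4061 0.2023] psi -5.67 tilt [ 0.  0. -1.] grip 0.0854 F [-0.1  0.2  0.7] q7 -0.67
 delta tool [ 0.0018 -0.0008  0.0523] turn 0.33
0.6 [254.2, 151.4, 318.3, 221.5] 0.056369039840886856 ((526.5557861328125, 410.46539306640625), (53.219024658203125, 52.401878356933594), 41.42350769042969)
```

View pics/w2.png

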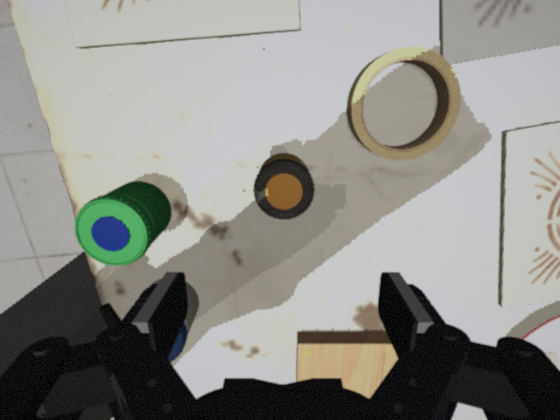

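The ochre pot is at (285,190), on the jaw centre line, with its top at 56 mm as expected. I'll descend to it.

{"name": "send_rows", "arguments": {"targets": [[0.003, 0.002, 0.045, 0, 1], [0, 0, 0.045, 0, 1], [0, 0, 0.045, 0, 1], [0, 0, 0.02, 0, 1], [0, 0, 0.017, 0, 1], [0, 0, 0, 0, 1]]}}

```text
time: 4.65
position: [0.5249, 0.4094, 0.0284]
orientation: [-2.331, -2.106, 0.004]
force: [-0.6, -0.6, 0.3]
grip_width: 0.0855
```

{"name": "send_rows", "arguments": {"targets": [[0, 0, 0, 0, 0.4], [0, 0, 0, 0, 0.4], [0, 0, 0, 0, 0.4], [0, 0, 0, 0, 0.4], [0, 0, 0, 0, 0.4], [0, 0, 0, 0, 0.4]]}}

```text
time: 5.25
position: [0.5263, 0.4107, 0.032]
orientation: [-2.332, -2.104, -0.004]
force: [-1.2, -1.2, 7.1]
grip_width: 0.0524
```

```bash
python3 - <<'E'
from h import *
p=cap('wrist','w3.png'); p=cap('scene','s3.png')
E
python3 plan.py .524 .408 .15 -6
```

```text
t 5.35 pos [0.5263 0.4108 0.0321] psi -5.88 tilt [ 0.002  0.002 -1.   ] grip 0.0522 F [-1.2 -1.1  6.5] q7 -0.61
 delta tool [-0.0028 -0.0019 -0.1179] turn 0.12
```

View pics/w3.png

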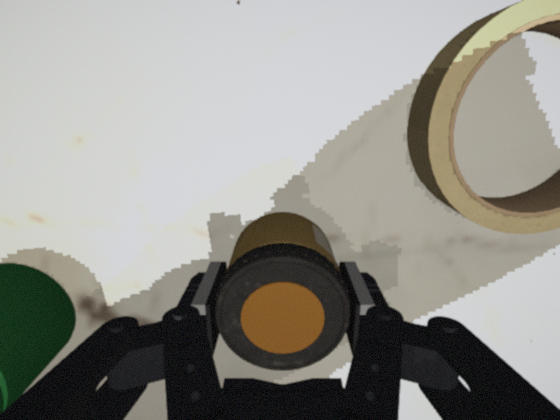

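View pics/s3.png

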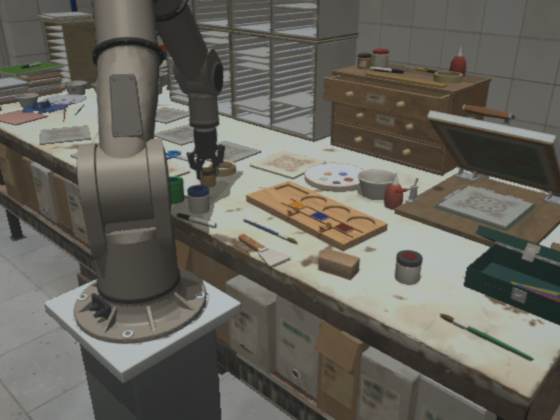

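The ochre pot is held: opening 52 mm, and the lid sits between the pads at (283,305). I'll lift it.

{"name": "send_rows", "arguments": {"targets": [[0, 0, -0.02, 0, 0.3], [0, 0, -0.04, 0, 0.3], [0, 0, -0.045, 0, 0.3], [0, 0, -0.02, 0, 0.3]]}}

```text
time: 5.75
position: [0.5271, 0.4109, 0.1605]
orientation: [-2.333, -2.104, -0.009]
force: [0.8, -0.6, -0.8]
grip_width: 0.0522
```

```bash
python3 plan.py .638 .043 .15 -6
```

```text
t 5.75 pos [0.5271 0.4109 0.1605] psi -5.91 tilt [ 0.004  0.004 -1.   ] grip 0.0522 F [ 0.8 -0.6 -0.8] q7 -0.66
 delta tool [-0.3546  0.1481  0.0094] turn 0.09
```

{"name": "send_rows", "arguments": {"targets": [[-0.03, 0.012, 0, 0, 0.3], [-0.045, 0.019, 0, 0, 0.3], [-0.045, 0.019, 0, 0, 0.3], [-0.045, 0.019, 0, 0, 0.3], [-0.045, 0.019, 0, 0, 0.3], [-0.045, 0.019, 0, 0, 0.3], [-0.045, 0.019, 0, 0, 0.3], [-0.04, 0.016, 0, 0, 0.3]]}}

```text
time: 6.55
position: [0.6326, 0.0547, 0.1566]
orientation: [2.333, 2.103, 0.003]
force: [-0.1, 0.5, -0.5]
grip_width: 0.052
```

{"name": "send_rows", "arguments": {"targets": [[-0.015, 0.006, 0, 0, 0.3], [0, 0, 0, 0, 0.3]]}}

```text
time: 6.75
position: [0.637, 0.0383, 0.1564]
orientation: [2.336, 2.098, 0.001]
force: [0.1, 0.3, -0.3]
grip_width: 0.052
```

```bash
python3 plan.py .638 .043 .05 -6;  python3 - <<'E'
from h import *
p=cap('wrist','w4.png'); p=cap('top','t4.png')
E
```

```text
t 6.75 pos [0.637  0.0383 0.1564] psi -6.15 tilt [ 0.002 -0.001 -1.   ] grip 0.052 F [ 0.1  0.3 -0.3] q7 -0.04
 delta tool [0.0048 0.0003 0.1064] turn -0.15
```

View pics/w4.png

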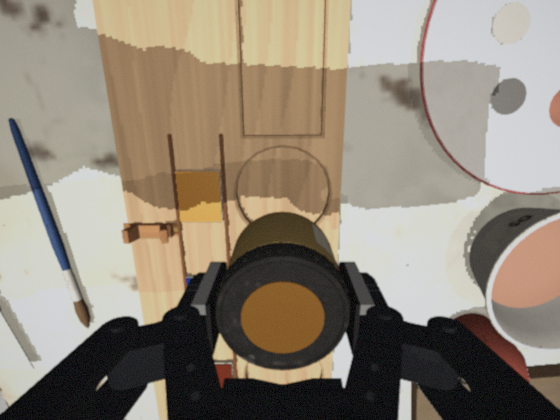

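View pics/t4.png

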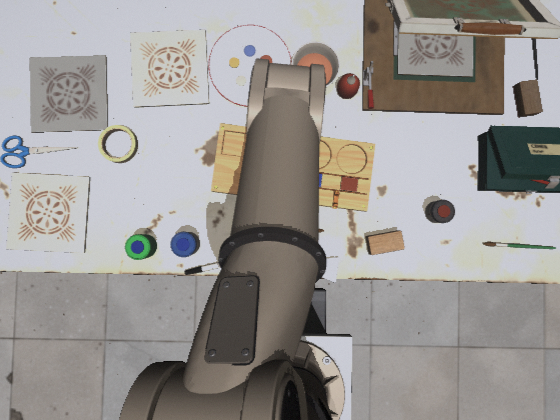

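The wrist view shows the ochre chip at (199,196) and its well ring centred near (283,187). I'll check the well's world position from this view.

```bash
python3 - <<'E'
from h import *
p=cap('wrist')
for u,v in [(283,187),(199,196),(282,135),(326,135)]: print(u,v,onplane(p,u,v,.022),w(p,u,v))
u0=[236,329]
for u,v in [(236,187),(329,187),(283,146)]: print(u,v,onplane(p,u,v,.022))
for r in spotter.look_for('chip_ochre',p)[:2]:
    e=r['extent'];print(r['score'],e,onplane(p,(e[0]+e[2])/2,(e[1]+e[3])/2,.028))
print(w(p,283,315))
E
```

```text
283 187 [0.63860534 0.05351324 0.022     ] [0.6383776  0.05094508 0.01184233]
199 196 [0.56860108 0.05309013 0.022     ] [0.57032617 0.05462564 0.0280353 ]
282 135 [0.64212435 0.09526811 0.022     ] [0.64204359 0.09442606 0.01320238]
326 135 [0.67638459 0.09170799 0.022     ] [0.67631832 0.09176838 0.02255344]
236 187 [0.60020328 0.05751441 0.022     ]
329 187 [0.67620917 0.04959524 0.022     ]
283 146 [0.64202813 0.08670508 0.022     ]
0.57 [178.0, 173.8, 228.8, 229.2] [0.57303863 0.04965828 0.028     ]
[0.63700042 0.04353774 0.17979907]
```

{"name": "send_rows", "arguments": {"targets": [[0.005, 0.001, 0.03, 0, 0.3], [0, 0, 0.03, 0, 0.3], [0, 0, 0.025, 0, 0.3], [0, 0, 0.012, 0, 0.3], [0, 0, 0.006, 0, 0.3], [0, 0, 0, 0, 0.3]]}}

```text
time: 7.55
position: [0.6379, 0.0472, 0.0523]
orientation: [-2.332, -2.105, 0.0]
force: [-0.5, -1.0, -0.3]
grip_width: 0.0521
```

```bash
python3 plan.py .638 .044 .044 -6;  python3 - <<'E'
from h import *
p=cap('wrist','w5.png')
E
```

```text
t 7.55 pos [0.6379 0.0472 0.0523] psi -5.86 tilt [-0. -0. -1.] grip 0.0521 F [-0.5 -1.  -0.3] q7 0.01
 delta tool [-0.0031  0.0005  0.0083] turn 0.14
```

View pics/w5.png

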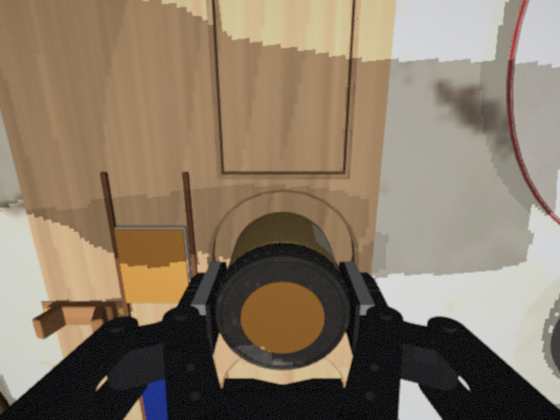

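```bash
python3 - <<'E'
from h import *
p=cap('wrist')
pts=np.array([onplane(p,u,v,.022)[:2] for u,v in [(283,190),(240,204),(325,204),(212,237),(354,237)]])
A=np.c_[2*pts,np.ones(len(pts))];s=np.linalg.lstsq(A,(pts**2).sum(1),rcond=None)[0];print(pts,s[:2],np.sqrt(s[2]+s[:2]@s[:2]))
for u,v in [(222,172),(346,172)]:print(onplane(p,u,v,.012))
print(ctrl.get_obs()['position'])
E
```

```text
[[0.64262004 0.08244627]
 [0.61996491 0.07736232]
 [0.66326158 0.07285361]
 [0.60263852 0.06079788]
 [0.67737793 0.05299829]] [0.63834391 0.04162163] 0.040477488909122436
[0.61142223 0.09288309 0.012     ]
[0.67643187 0.08612643 0.012     ]
[0.63851097 0.04684543 0.05339628]
```

{"name": "send_rows", "arguments": {"targets": [[-0.004, 0, 0.004, 0, 0.3], [0, 0, 0.004, 0, 0.3], [0, 0, 0.002, 0, 0.3], [0, 0, 0, 0, 0.3]]}}

```text
time: 8.05
position: [0.6376, 0.042, 0.0437]
orientation: [-2.334, -2.103, -0.001]
force: [-9.1, -2.2, 23.9]
grip_width: 0.0519
```

```bash
python3 plan.py .638 .042 .042 -6
```

```text
t 8.05 pos [0.6376 0.042  0.0437] psi -5.95 tilt [ 0.  0. -1.] grip 0.0519 F [-9.1 -2.2 23.9] q7 0.02
 delta tool [0.     0.0004 0.0017] turn 0.05
```

{"name": "send_rows", "arguments": {"targets": [[0, 0, -0.001, 0, 0.8], [0, 0, -0.001, 0, 0.8], [0, 0, 0, 0, 0.8], [0, 0, 0, 0, 0.8]]}}

```text
time: 8.45
position: [0.6374, 0.0427, 0.0442]
orientation: [-2.333, -2.104, 0.0]
force: [0.7, 0.0, 0.2]
grip_width: 0.0682
```

{"name": "send_rows", "arguments": {"targets": [[0, 0, -0.02, 0, 0.8], [0, 0, -0.04, 0, 0.8], [0, 0, -0.045, 0, 1], [0, 0, -0.03, 0, 1]]}}

```text
time: 8.85
position: [0.638, 0.0424, 0.182]
orientation: [2.332, 2.103, 0.002]
force: [0.7, -0.2, 0.1]
grip_width: 0.0856
```

```bash
python3 plan.py .3835 .278 .18 -6; python3 - <<'E'
from h import *
p=cap('wrist','w6.png')
E
```

```text
t 8.85 pos [0.638  0.0424 0.182 ] psi -5.92 tilt [ 0.002  0.    -1.   ] grip 0.0856 F [ 0.7 -0.2  0.1] q7 -0.05
 delta tool [ 0.2081 -0.2775  0.0016] turn 0.08
```

View pics/w6.png

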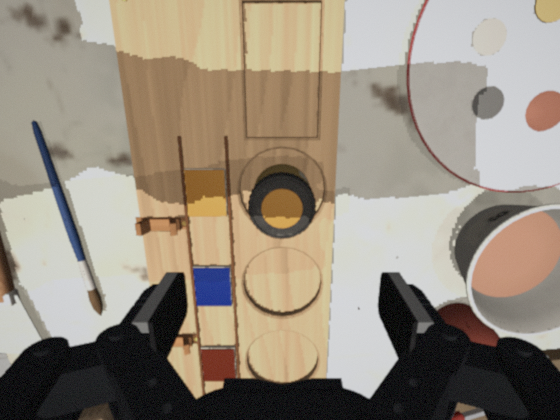

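The ochre pot stands in the well behind the ochre chip. Now the blue pot.

{"name": "send_rows", "arguments": {"targets": [[0.02, -0.027, 0, 0, 1], [0.027, -0.036, 0, 0, 1], [0.027, -0.036, 0, 0, 1], [0.027, -0.036, 0, 0, 1], [0.027, -0.036, 0, 0, 1], [0.027, -0.036, 0, 0, 1], [0.027, -0.036, 0, 0, 1], [0.025, -0.032, 0, 0, 1]]}}

```text
time: 9.7
position: [0.3834, 0.278, 0.1792]
orientation: [-2.332, -2.105, -0.0]
force: [0.8, 1.7, 0.0]
grip_width: 0.0857
```

{"name": "send_rows", "arguments": {"targets": [[0, 0, 0, 0, 1], [0, 0, 0, 0, 1]]}}

```text
time: 9.9
position: [0.3847, 0.2773, 0.1792]
orientation: [-2.331, -2.106, -0.0]
force: [0.3, -0.2, -0.1]
grip_width: 0.0851
```

```bash
python3 plan.py .3835 .278 .038 -6; python3 - <<'E'
from h import *
p=cap('wrist','w7.png')
P=cloud(p)
for r in spotter.silhouettes('pot_blue',p)[:2]:
    q=P[r['region']&(p['depth']>0)];zt=np.percentile(q[:,2],90);t=q[q[:,2]>zt-.006]
    print(r['score'],r['extent'],zt,cv2.minAreaRect((t[:,:2]*1000).astype(np.float32)))
E
```

```text
t 9.9 pos [0.3847 0.2773 0.1792] psi -5.78 tilt [-0.  0. -1.] grip 0.0851 F [ 0.3 -0.2 -0.1] q7 -0.77
 delta tool [ 0.0005 -0.0012  0.1412] turn 0.22
0.84 [241.2, 153.9, 323.3, 243.2] 0.0711235959582416 ((384.7064208984375, 280.6136169433594), (61.340702056884766, 61.92548370361328), 82.37862396240234)
0.66 [205.0, 1.2, 301.5, 97.4] 0.07125769756357403 ((375.89581298828125, 388.9560852050781), (59.48096466064453, 63.2910041809082), 84.86763763427734)
```

View pics/w7.png

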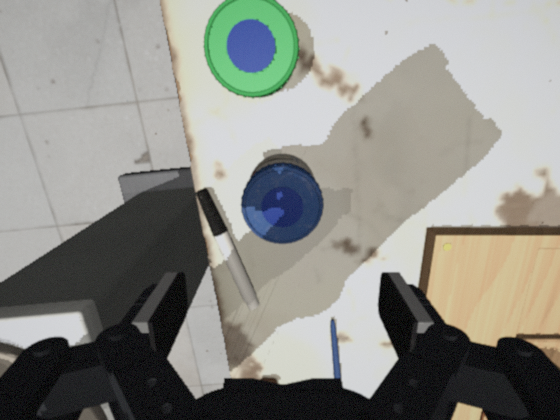

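Blue-dotted pot at (283,203); the green look-alike is clear at (251,47). I check how tall the tool lying beside it is, and descend.

```bash
python3 - <<'E'
from h import *
p=cap('wrist')
for u,v in [(205,195),(212,215),(222,235),(240,275)]: print(w(p,u,v))
E
```

```text
[0.31414136 0.27859935 0.01200657]
[0.31780286 0.25909458 0.01404813]
[0.32396324 0.23803733 0.01424795]
[0.334919   0.1932237  0.01404348]
```

{"name": "send_rows", "arguments": {"targets": [[0.001, -0.001, 0.04, 0, 1], [0, 0, 0.045, 0, 1], [0, 0, 0.03, 0, 1], [0, 0, 0.012, 0, 1], [0, 0, 0.009, 0, 1], [0, 0, 0, 0, 1]]}}

```text
time: 10.65
position: [0.3848, 0.2775, 0.0432]
orientation: [2.334, 2.103, -0.001]
force: [0.7, 0.3, 0.5]
grip_width: 0.0856
```

{"name": "send_rows", "arguments": {"targets": [[0, 0, 0, 0, 0.5], [0, 0, 0, 0, 0.5], [0, 0, 0, 0, 0.5], [0, 0, 0, 0, 0.5], [0, 0, 0, 0, 0.5]]}}

```text
time: 11.15
position: [0.385, 0.2785, 0.0446]
orientation: [-2.333, -2.104, -0.004]
force: [-0.3, -1.5, 5.4]
grip_width: 0.0624
```

```bash
python3 plan.py .3835 .278 .16 -6; python3 - <<'E'
from h import *
p=cap('wrist','w8.png')
E
```

```text
t 11.15 pos [0.385  0.2785 0.0446] psi -5.91 tilt [ 0.002  0.002 -1.   ] grip 0.0624 F [-0.3 -1.5  5.4] q7 -0.64
 delta tool [-0.0004 -0.0013 -0.1154] turn 0.09
```

View pics/w8.png

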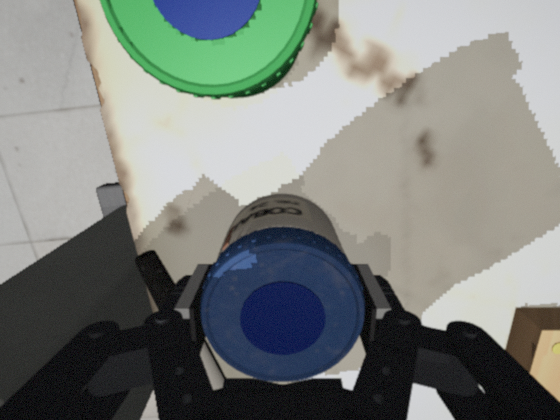

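The blue pot is held (62 mm). I lift it and carry it to the blue well.

{"name": "send_rows", "arguments": {"targets": [[0, 0, -0.02, 0, 0.4], [0, 0, -0.04, 0, 0.4], [0, 0, -0.045, 0, 0.4], [0, 0, -0.02, 0, 0.4], [0, 0, 0, 0, 0.4]]}}

```text
time: 11.7
position: [0.3854, 0.2792, 0.1719]
orientation: [-2.332, -2.103, -0.01]
force: [-1.0, -0.3, -2.8]
grip_width: 0.0625
```

```bash
python3 plan.py .6285 -.0515 .165 -6
```

```text
t 11.7 pos [0.3854 0.2792 0.1719] psi -5.89 tilt [ 0.004  0.005 -1.   ] grip 0.0625 F [-1.  -0.3 -2.8] q7 -0.76
 delta tool [-0.304   0.2757  0.006 ] turn 0.11
```

{"name": "send_rows", "arguments": {"targets": [[-0.02, 0.018, 0, 0, 0.4], [-0.032, 0.029, 0, 0, 0.4], [-0.032, 0.029, 0, 0, 0.4], [-0.032, 0.029, 0, 0, 0.4], [-0.032, 0.029, 0, 0, 0.4], [-0.032, 0.029, 0, 0, 0.4], [-0.032, 0.029, 0, 0, 0.4], [-0.032, 0.029, 0, 0, 0.4]]}}

```text
time: 12.5
position: [0.5794, 0.011, 0.1676]
orientation: [-2.332, -2.104, 0.001]
force: [0.7, 1.1, -1.5]
grip_width: 0.0624
```

{"name": "send_rows", "arguments": {"targets": [[-0.032, 0.029, 0, 0, 0.4], [-0.02, 0.018, 0, 0, 0.4], [-0.008, 0.008, 0, 0, 0.4], [0, 0, 0, 0, 0.4], [0, 0, 0, 0, 0.4]]}}

```text
time: 13.0
position: [0.6268, -0.0518, 0.1676]
orientation: [-2.331, -2.104, 0.001]
force: [1.0, 0.4, -2.4]
grip_width: 0.0622
```

```bash
python3 plan.py .6285 -.0525 .058 -6; python3 - <<'E'
from h import *
p=cap('wrist','w9.png')
E
```

```text
t 13.0 pos [ 0.6268 -0.0518  0.1676] psi -5.87 tilt [-0.001  0.    -1.   ] grip 0.0622 F [ 1.   0.4 -2.4] q7 0.13
 delta tool [-0.0005  0.0019  0.1096] turn 0.13
```

View pics/w9.png

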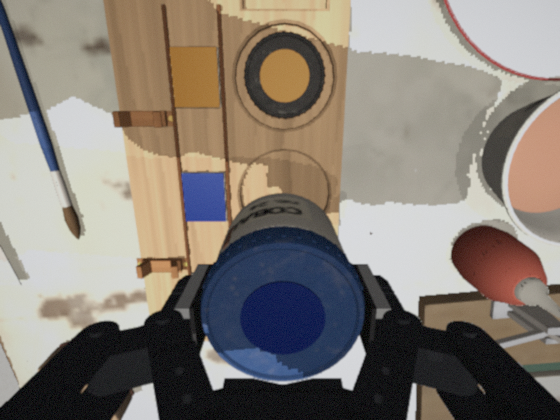

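The pot is over the blue chip's row: chip at (204,196), well rim with its top edge at v≈150. I'll descend to just above the floor.

{"name": "send_rows", "arguments": {"targets": [[0, 0.002, 0.03, 0, 0.4], [0, 0, 0.04, 0, 0.4], [0, 0, 0.02, 0, 0.4], [0, 0, 0.01, 0, 0.4], [0, 0, 0, 0, 0.4]]}}

```text
time: 13.55
position: [0.6288, -0.052, 0.0675]
orientation: [-2.331, -2.105, 0.002]
force: [1.4, 0.2, -2.3]
grip_width: 0.0623
```

```bash
python3 plan.py .6285 -.0525 .056 -6; python3 - <<'E'
from h import *
p=cap('wrist','w10.png')
E
```

```text
t 13.55 pos [ 0.6288 -0.052   0.0675] psi -5.83 tilt [-0.002  0.    -1.   ] grip 0.0623 F [ 1.4  0.2 -2.3] q7 0.19
 delta tool [-0.0005 -0.0002  0.0115] turn 0.17
```

View pics/w10.png

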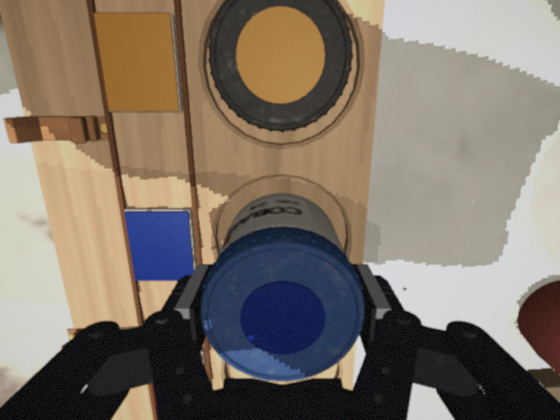

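```bash
python3 - <<'E'
from h import *
p=cap('wrist')
pts=np.array([onplane(p,u,v,.022)[:2] for u,v in [(282,175),(245,188),(320,188),(220,214),(344,214)]])
# centre with fixed radius 40.5
from scipy.optimize import least_squares
s=least_squares(lambda c:np.hypot(*(pts-c).T)-.0405,pts.mean(0)-[0,.03]);print(pts,s.x,s.fun)
E
```

```text
[[ 0.63380709 -0.01256255]
 [ 0.61271345 -0.01773421]
 [ 0.65395122 -0.02199924]
 [ 0.59653561 -0.03133007]
 [ 0.66646397 -0.03856961]] [ 0.6295969  -0.05399052] [ 0.00114135 -0.00050537 -0.00029335 -0.00041827 -0.0005377 ]
```

The well centre fits at (0.6296, -0.0540) against the pot at (0.6288, -0.0520), so the gap allows it. I'll lower it.

{"name": "send_rows", "arguments": {"targets": [[-0.001, 0, 0.005, 0, 0.4], [0, 0, 0.005, 0, 0.4], [0, 0, 0.003, 0, 0.4], [0, 0, 0, 0, 0.4]]}}

```text
time: 14.05
position: [0.6292, -0.054, 0.0562]
orientation: [-2.332, -2.103, -0.0]
force: [-8.4, 2.0, 17.0]
grip_width: 0.0623
```

```bash
python3 plan.py .629 -.053 .054 -6
```

```text
t 14.05 pos [ 0.6292 -0.054   0.0562] psi -5.92 tilt [-0.     0.001 -1.   ] grip 0.0623 F [-8.4  2.  17. ] q7 0.2
 delta tool [ 0.001  -0.0003  0.0022] turn 0.08
```

Force shows 17 N up, so the pot is on the floor. Releasing.

{"name": "send_rows", "arguments": {"targets": [[0, 0, -0.001, 0, 0.95], [0, 0, 0, 0, 0.95], [0, 0, 0, 0, 0.95], [0, 0, 0, 0, 0.95]]}}

```text
time: 14.45
position: [0.6295, -0.0541, 0.0562]
orientation: [2.333, 2.104, -0.0]
force: [-0.2, 0.4, 0.5]
grip_width: 0.0808
```

{"name": "send_rows", "arguments": {"targets": [[0, 0, -0.02, 0, 0.95], [0, 0, -0.04, 0, 0.95], [0, 0, -0.045, 0, 1], [0, 0, -0.03, 0, 1], [0, 0, 0, 0, 1]]}}

```text
time: 14.95
position: [0.6315, -0.0544, 0.1956]
orientation: [2.33, 2.101, 0.008]
force: [-0.4, 0.8, 0.5]
grip_width: 0.0854
```

```bash
python3 plan.py .484 -.377 .18 -6; python3 - <<'E'
from h import *
p=cap('wrist','w11.png')
E
```

```text
t 14.95 pos [ 0.6315 -0.0544  0.1956] psi -5.92 tilt [ 0.006  0.001 -1.   ] grip 0.0854 F [-0.4  0.8  0.5] q7 0.12
 delta tool [-0.3361 -0.1135  0.0145] turn 0.08
```

View pics/w11.png

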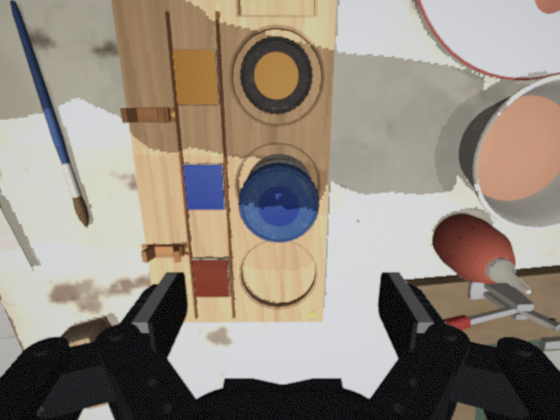

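The blue pot (279,201) stands behind the blue chip. Now the brown pot.

{"name": "send_rows", "arguments": {"targets": [[-0.03, -0.01, 0, 0, 1], [-0.044, -0.015, 0.002, 0, 1], [-0.044, -0.015, 0.002, 0, 1], [-0.044, -0.015, 0.002, 0, 1], [-0.044, -0.015, 0.002, 0, 1], [-0.044, -0.015, 0.002, 0, 1], [-0.044, -0.015, 0.002, 0, 1], [-0.03, -0.01, 0.002, 0, 1]]}}

```text
time: 15.8
position: [0.4841, -0.3677, 0.1761]
orientation: [-2.335, -2.1, 0.002]
force: [0.3, -0.2, -0.2]
grip_width: 0.0854
```

{"name": "send_rows", "arguments": {"targets": [[-0.012, -0.004, 0, 0, 1], [0, 0, 0, 0, 1], [0, 0, 0, 0, 1]]}}

```text
time: 16.1
position: [0.4818, -0.3755, 0.1765]
orientation: [-2.331, -2.104, 0.0]
force: [-0.1, -0.1, 0.3]
grip_width: 0.0853
```

```bash
python3 plan.py .484 -.377 .036 -6; python3 - <<'E'
from h import *
p=cap('wrist','w12.png')
P=cloud(p)
for r in spotter.silhouettes('pot_brown',p)[:2]:
    q=P[r['region']&(p['depth']>0)];zt=np.percentile(q[:,2],90);t=q[q[:,2]>zt-.006]
    print(r['score'],r['extent'],zt,cv2.minAreaRect((t[:,:2]*1000).astype(np.float32)))
E
```

```text
t 16.1 pos [ 0.4818 -0.3755  0.1765] psi -5.87 tilt [-0.001  0.001 -1.   ] grip 0.0853 F [-0.1 -0.1  0.3] q7 0.73
 delta tool [-0.0014  0.0025  0.1405] turn 0.13
0.62 [247.4, 158.2, 324.2, 239.1] 0.06323438122561265 ((484.947998046875, -375.609619140625), (57.92694854736328, 57.75874328613281), 81.06913757324219)
```

View pics/w12.png

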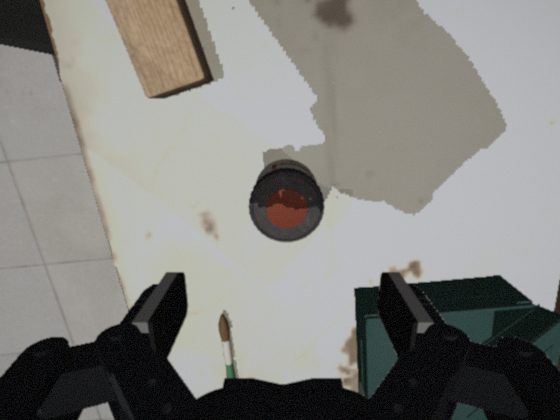

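The red-brown-dotted pot is at (287,203), top at 63 mm as expected. I'll descend and grip it.

{"name": "send_rows", "arguments": {"targets": [[-0.001, 0.003, 0.04, 0, 1], [0, 0, 0.045, 0, 1], [0, 0, 0.035, 0, 1], [0, 0, 0.012, 0, 1], [0, 0, 0.007, 0, 1], [0, 0, 0, 0, 1]]}}

```text
time: 16.8
position: [0.4849, -0.3777, 0.0388]
orientation: [2.332, 2.105, 0.0]
force: [-0.4, 0.2, 0.5]
grip_width: 0.0856
```

{"name": "send_rows", "arguments": {"targets": [[0, 0, 0, 0, 0.5], [0, 0, 0, 0, 0.5], [0, 0, 0, 0, 0.5], [0, 0, 0, 0, 0.5], [0, 0, 0, 0, 0.5]]}}

```text
time: 17.3
position: [0.4851, -0.3783, 0.04]
orientation: [2.332, 2.103, 0.002]
force: [-2.0, 1.7, 9.9]
grip_width: 0.0583
```

```bash
python3 plan.py .484 -.377 .16 -6; python3 - <<'E'
from h import *
p=cap('wrist','w13.png')
E
```

```text
t 17.3 pos [ 0.4851 -0.3783  0.04  ] psi -5.91 tilt [ 0.002 -0.001 -1.   ] grip 0.0583 F [-2.   1.7  9.9] q7 0.83
 delta tool [ 0.0011 -0.001  -0.1201] turn 0.09
```

View pics/w13.png

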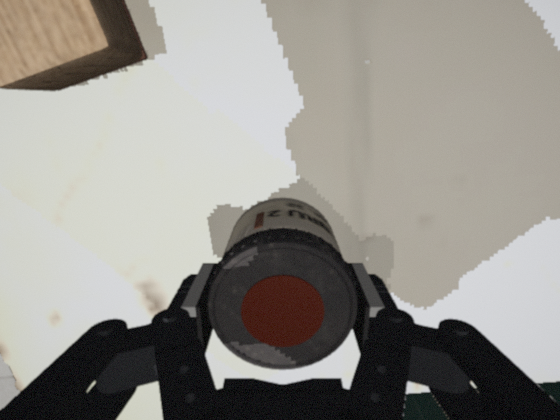

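The brown pot is held (58 mm). Lifting it.

{"name": "send_rows", "arguments": {"targets": [[0, 0, -0.02, 0, 0.4], [0, 0, -0.04, 0, 0.4], [0, 0, -0.045, 0, 0.4], [0, 0, -0.02, 0, 0.4], [0, 0, 0, 0, 0.4]]}}

```text
time: 17.85
position: [0.4858, -0.3789, 0.1674]
orientation: [2.329, 2.1, 0.004]
force: [0.6, -0.3, -2.4]
grip_width: 0.0583
```

```bash
python3 plan.py .619 -.147 .165 -6
```

```text
t 17.85 pos [ 0.4858 -0.3789  0.1674] psi -5.91 tilt [ 0.006 -0.002 -1.   ] grip 0.0583 F [ 0.6 -0.3 -2.4] q7 0.74
 delta tool [0.2444 0.1086 0.0025] turn 0.09
```

{"name": "send_rows", "arguments": {"targets": [[0.02, 0.009, 0, 0, 0.4], [0.04, 0.018, 0, 0, 0.4], [0.042, 0.019, 0, 0, 0.4], [0.042, 0.019, 0, 0, 0.4], [0.042, 0.019, 0, 0, 0.4], [0.035, 0.015, 0, 0, 0.4], [0.015, 0.006, 0, 0, 0.4], [0.008, 0.004, 0, 0, 0.4]]}}

```text
time: 18.65
position: [0.6182, -0.1444, 0.1627]
orientation: [-2.33, -2.106, 0.001]
force: [-0.7, -0.3, -1.2]
grip_width: 0.0579
```

{"name": "send_rows", "arguments": {"targets": [[0, 0, 0, 0, 0.4], [0, 0, 0, 0, 0.4]]}}

```text
time: 18.85
position: [0.6171, -0.148, 0.1632]
orientation: [2.335, 2.102, -0.001]
force: [-0.1, -0.3, -2.2]
grip_width: 0.0582
```

```bash
python3 plan.py .619 -.147 .065 -6; python3 - <<'E'
from h import *
p=cap('wrist','w14.png')
E
```

```text
t 18.85 pos [ 0.6171 -0.148   0.1632] psi -6.01 tilt [-0.    -0.001 -1.   ] grip 0.0582 F [-0.1 -0.3 -2.2] q7 0.31
 delta tool [0.0013 0.0018 0.0982] turn -0.01
```

View pics/w14.png

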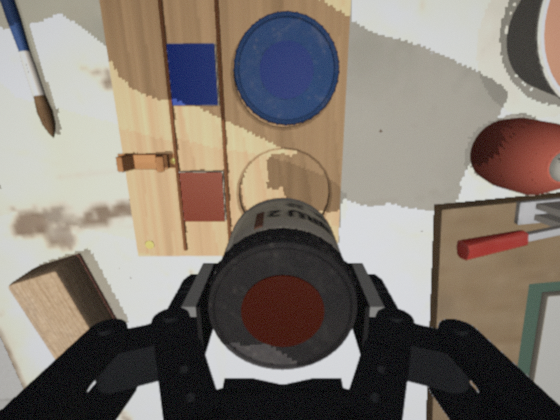

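{"name": "send_rows", "arguments": {"targets": [[0, 0.002, 0.03, 0, 0.4], [0, 0, 0.04, 0, 0.4], [0, 0, 0.02, 0, 0.4], [0, 0, 0.009, 0, 0.4], [0, 0, 0, 0, 0.4]]}}

```text
time: 19.4
position: [0.619, -0.1477, 0.0637]
orientation: [-2.334, -2.102, 0.002]
force: [0.4, -0.6, -1.4]
grip_width: 0.058
```

```bash
python3 plan.py .6195 -.148 .052 -6; python3 - <<'E'
from h import *
p=cap('wrist','w15.png')
E
```

```text
t 19.4 pos [ 0.619  -0.1477  0.0637] psi -5.99 tilt [-0.002 -0.    -1.   ] grip 0.058 F [ 0.4 -0.6 -1.4] q7 0.37
 delta tool [-0.0002  0.0005  0.0117] turn 0.01
```

View pics/w15.png

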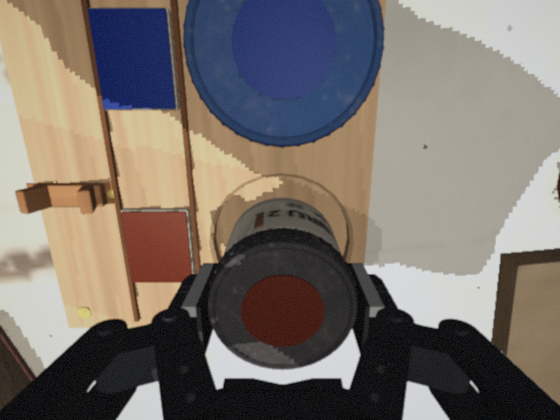

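The pot is well centred over its well (rim top at v≈175, chip at (155,246)). I'll lower and release.

{"name": "send_rows", "arguments": {"targets": [[0, 0, 0.005, 0, 0.4], [0, 0, 0.005, 0, 0.4], [0, 0, 0.004, 0, 0.4], [0, 0, 0, 0, 0.4]]}}

```text
time: 19.85
position: [0.62, -0.1466, 0.0511]
orientation: [-2.333, -2.104, -0.001]
force: [-4.1, 1.9, 9.2]
grip_width: 0.0586
```

{"name": "send_rows", "arguments": {"targets": [[0, 0, -0.001, 0, 0.9], [0, 0, 0, 0, 0.9], [0, 0, 0, 0, 0.9], [0, 0, 0, 0, 0.9]]}}

```text
time: 20.25
position: [0.6199, -0.1465, 0.0513]
orientation: [2.333, 2.104, -0.0]
force: [-0.0, -0.9, -0.6]
grip_width: 0.0769
```

{"name": "send_rows", "arguments": {"targets": [[0, 0, -0.02, 0, 0.9], [0, 0, -0.04, 0, 0.9], [0, 0, -0.045, 0, 1], [0, 0, -0.03, 0, 1], [0, 0, 0, 0, 1]]}}

```text
time: 20.75
position: [0.6218, -0.1472, 0.1907]
orientation: [2.33, 2.101, 0.007]
force: [1.1, -0.2, 0.8]
grip_width: 0.0851
```

```bash
python3 plan.py .4 -.236 .2 11.5; python3 - <<'E'
from h import *
p=cap('wrist','w16.png')
E
```

```text
t 20.75 pos [ 0.6218 -0.1472  0.1907] psi -5.91 tilt [ 0.006 -0.    -1.   ] grip 0.0851 F [ 1.1 -0.2  0.8] q7 0.29
 delta tool [-0.1111 -0.2114 -0.0107] turn -17.41
```

View pics/w16.png

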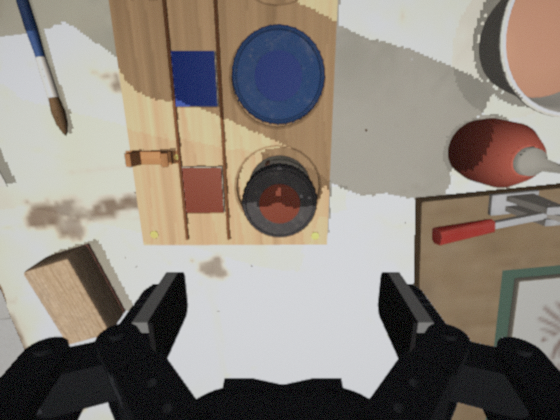

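All three pots are seated. Now the block.

{"name": "send_rows", "arguments": {"targets": [[-0.015, -0.03, 0, 0, 1], [-0.022, -0.042, -0.002, 0, 1], [-0.022, -0.042, -0.002, 0, 1], [-0.022, -0.042, -0.002, 0, 1], [-0.02, -0.037, -0.002, 0, 1], [-0.01, -0.018, -0.002, -5.4, 1], [0, 0, 0, -6, 1], [0, 0, 0, -6, 1]]}}

```text
time: 21.6
position: [0.3976, -0.2352, 0.1957]
orientation: [-1.983, -2.435, 0.0]
force: [0.1, -0.3, 0.9]
grip_width: 0.0855
```

{"name": "send_rows", "arguments": {"targets": [[0, 0, 0, 0, 1], [0, 0, 0, 0, 1]]}}

```text
time: 21.8
position: [0.3983, -0.2351, 0.1957]
orientation: [-1.991, -2.429, 0.001]
force: [-0.1, -0.1, 0.8]
grip_width: 0.0857
```

```bash
python3 plan.py .4 -.236 .024 11.5; python3 - <<'E'
from h import *
p=cap('wrist','w17.png')
P=cloud(p)
for r in spotter.silhouettes('dabbing_block',p)[:2]:
    q=P[r['region']&(p['depth']>0)];zt=np.percentile(q[:,2],80);t=q[q[:,2]>zt-.006]
    print(r['score'],r['extent'],zt,cv2.minAreaRect((t[:,:2]*1000).astype(np.float32)))
E
```

```text
t 21.8 pos [ 0.3983 -0.2351  0.1957] psi 11.31 tilt [-0.001  0.    -1.   ] grip 0.0857 F [-0.1 -0.1  0.8] q7 0.72
 delta tool [-0.0013  0.0017  0.1717] turn -0.19
0.91 [258.1, 140.5, 315.2, 238.2] 0.03985017244380376 ((400.9321594238281, -236.1547393798828), (49.94819641113281, 88.94969177246094), 11.275101661682129)
0.44 [380.3, 0.0, 560.0, 211.3] 0.023379983263979116 ((576.1893310546875, -120.62417602539062), (162.32290649414062, 181.05615234375), 86.71058654785156)
```

View pics/w17.png

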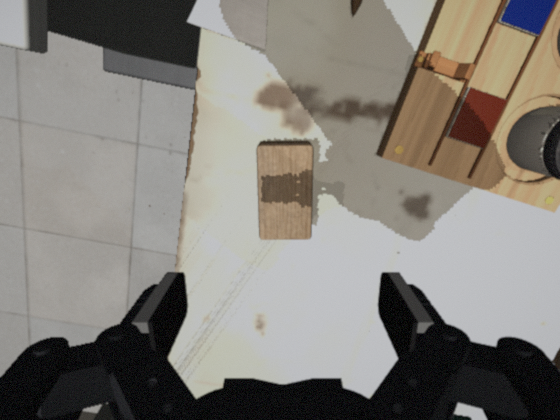

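The block is aligned with the jaws at (285,190), its top at 40 mm. I'll descend and grip.

{"name": "send_rows", "arguments": {"targets": [[-0.001, 0.002, 0.04, 0, 1], [0, 0, 0.045, 0, 1], [0, 0, 0.045, 0, 1], [0, 0, 0.025, 0, 1], [0, 0, 0.01, 0, 1], [0, 0, 0.005, 0, 1], [0, 0, 0, 0, 1]]}}

```text
time: 22.6
position: [0.4011, -0.2361, 0.0268]
orientation: [1.988, 2.432, 0.0]
force: [0.7, 0.3, 0.8]
grip_width: 0.0856
```

{"name": "send_rows", "arguments": {"targets": [[0, 0, 0, 0, 0.35], [0, 0, 0, 0, 0.35], [0, 0, 0, 0, 0.35], [0, 0, 0, 0, 0.35], [0, 0, 0, 0, 0.35], [0, 0, 0, 0, 0.35]]}}

```text
time: 23.2
position: [0.4015, -0.2359, 0.0273]
orientation: [1.987, 2.432, 0.002]
force: [-2.0, 2.7, 13.6]
grip_width: 0.0497
```

```bash
python3 plan.py .4 -.236 .16 -5.9; python3 - <<'E'
from h import *
p=cap('wrist','w18.png')
E
```

```text
t 23.2 pos [ 0.4015 -0.2359  0.0273] psi 11.5 tilt [ 0.002 -0.    -1.   ] grip 0.0497 F [-2.   2.7 13.6] q7 1.01
 delta tool [ 0.0002 -0.0012 -0.1327] turn 17.4
```

View pics/w18.png

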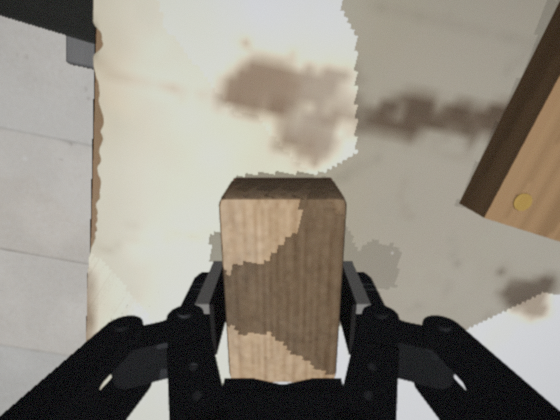

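{"name": "send_rows", "arguments": {"targets": [[0, 0, -0.02, 0, 0.3], [0, 0, -0.04, 0, 0.3], [0, 0, -0.045, 0, 0.3], [0, 0, -0.035, 5.4, 0.3], [0, 0, -0.01, 6, 0.3], [0, 0, 0, 6, 0.3], [0, 0, 0, 0, 0.3]]}}

```text
time: 23.95
position: [0.401, -0.2356, 0.177]
orientation: [2.334, 2.102, 0.002]
force: [-0.1, 0.7, -2.1]
grip_width: 0.0492
```

```bash
python3 plan.py .649 .1415 .17 -5.9
```

```text
t 23.95 pos [ 0.401  -0.2356  0.177 ] psi -5.99 tilt [ 0.002  0.    -1.   ] grip 0.0492 F [-0.1  0.7 -2.1] q7 0.48
 delta tool [0.4009 0.2073 0.0076] turn -0.09
```

{"name": "send_rows", "arguments": {"targets": [[0.022, 0.011, 0, 0, 0.3], [0.04, 0.021, 0, 0, 0.3], [0.042, 0.022, 0, 0, 0.3], [0.042, 0.022, 0, 0, 0.3], [0.042, 0.022, 0, 0, 0.3], [0.042, 0.022, 0, 0, 0.3], [0.042, 0.022, 0, 0, 0.3], [0.042, 0.022, 0, 0, 0.3]]}}

```text
time: 24.75
position: [0.5967, 0.0614, 0.176]
orientation: [-2.329, -2.108, 0.001]
force: [1.3, -1.8, -0.8]
grip_width: 0.0491
```

{"name": "send_rows", "arguments": {"targets": [[0.04, 0.021, 0, 0, 0.3], [0.03, 0.014, 0, 0, 0.3], [0.01, 0.005, 0, 0, 0.3], [0, 0, 0, 0, 0.3], [0, 0, 0, 0, 0.3]]}}

```text
time: 25.25
position: [0.6437, 0.1337, 0.176]
orientation: [2.332, 2.105, -0.002]
force: [0.5, -0.3, -1.2]
grip_width: 0.0494
```

```bash
python3 plan.py .649 .1415 .065 -5.9; python3 - <<'E'
from h import *
p=cap('wrist','w19.png')
E
```

```text
t 25.25 pos [0.6437 0.1337 0.176 ] psi -5.88 tilt [-0.001 -0.001 -1.   ] grip 0.0494 F [ 0.5 -0.3 -1.2] q7 -0.14
 delta tool [0.0084 0.0046 0.111 ] turn 0.02
```

View pics/w19.png

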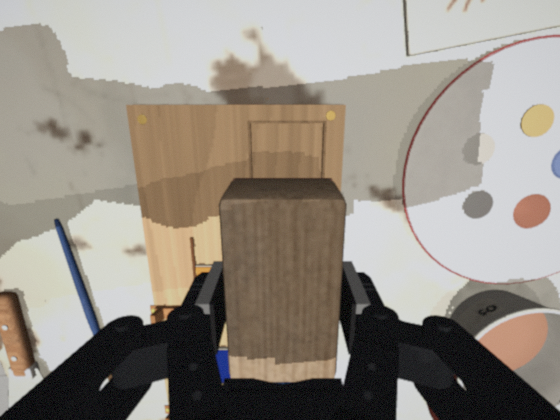

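```bash
python3 - <<'E'
from h import *
p=cap('wrist')
a=[onplane(p,u,v,.022) for u,v in [(249,121),(325,121)]]
m=(a[0]+a[1])/2; yd=np.array([.1028,.9947,0]);print(a,m-.054*yd)
print([onplane(p,u,v,.022) for u,v in [(131,104),(345,104)]])
print([w(p,u,v) for u,v in [(232,180),(332,180),(222,198),(344,198)]])
E
```

```text
[array([0.62292661, 0.19819293, 0.022     ]), array([0.68579783, 0.19162064, 0.022     ])] [0.64881102 0.14119299 0.022     ]
[array([0.52864884, 0.22160005, 0.022     ]), array([0.7029609, 0.2033841, 0.022    ])]
[array([0.60152687, 0.15026799, 0.02329046]), array([0.67199178, 0.17313943, 0.1522478 ]), array([0.62525288, 0.17851431, 0.18472493]), array([0.67194155, 0.17376525, 0.18520157])]
```

{"name": "send_rows", "arguments": {"targets": [[0.008, 0.005, 0.02, 0, 0.3], [0, 0, 0.04, 0, 0.3], [0, 0, 0.04, 0, 0.3], [0, 0, 0.017, 0, 0.3], [0, 0, 0, 0, 0.3]]}}

```text
time: 25.85
position: [0.6486, 0.1413, 0.0576]
orientation: [-2.333, -2.102, 0.005]
force: [-0.2, 0.3, -0.7]
grip_width: 0.0496
```

```bash
python3 plan.py .649 .1415 .039 -5.9; python3 - <<'E'
from h import *
p=cap('wrist','w20.png')
E
```

```text
t 25.85 pos [0.6486 0.1413 0.0576] psi -5.95 tilt [-0.003 -0.001 -1.   ] grip 0.0496 F [-0.2  0.3 -0.7] q7 -0.08
 delta tool [0.0003 0.0004 0.0186] turn -0.05
```

View pics/w20.png

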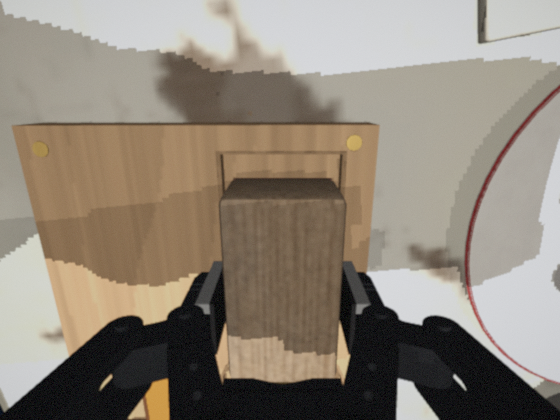

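The block is centred between the pocket edges (222 and 342 against the block's 222–344, seen higher up). Lowering.

{"name": "send_rows", "arguments": {"targets": [[0, 0, 0.007, 0, 0.3], [0, 0, 0.006, 0, 0.3], [0, 0, 0.005, 0, 0.3], [0, 0, 0.001, 0, 0.3], [0, 0, 0, 0, 0.3]]}}

```text
time: 26.4
position: [0.65, 0.1425, 0.0403]
orientation: [-2.333, -2.104, 0.0]
force: [-0.0, -1.0, -0.4]
grip_width: 0.0492
```

```bash
python3 plan.py .649 .1415 .037 -5.9
```

```text
t 26.4 pos [0.65   0.1425 0.0403] psi -5.9 tilt [-0. -0. -1.] grip 0.0492 F [-0.  -1.  -0.4] q7 -0.07
 delta tool [-0.0011 -0.0009  0.0033] turn -0.0
```

{"name": "send_rows", "arguments": {"targets": [[0, 0, 0.002, 0, 0.3], [0, 0, 0.001, 0, 0.3], [0, 0, 0, 0, 0.3]]}}

```text
time: 26.7
position: [0.6503, 0.1426, 0.0394]
orientation: [-2.333, -2.103, -0.002]
force: [-12.8, -1.5, 30.0]
grip_width: 0.0497
```

```bash
python3 plan.py .649 .1415 .037 -5.9
```

```text
t 26.7 pos [0.6503 0.1426 0.0394] psi -5.92 tilt [ 0.001  0.001 -1.   ] grip 0.0497 F [-12.8  -1.5  30. ] q7 -0.07
 delta tool [-0.0012 -0.0012  0.0024] turn -0.02
```

{"name": "send_rows", "arguments": {"targets": [[0, 0, -0.002, 0, 0.8], [0, 0, 0, 0, 0.8], [0, 0, 0, 0, 0.8], [0, 0, 0, 0, 0.8]]}}

```text
time: 27.1
position: [0.6499, 0.1425, 0.0391]
orientation: [-2.333, -2.104, 0.0]
force: [0.3, 0.0, 0.8]
grip_width: 0.0684
```

{"name": "send_rows", "arguments": {"targets": [[0, 0, -0.02, 0, 0.8], [0, 0, -0.04, 0, 0.8], [0, 0, -0.045, 0, 0.8], [0, 0, -0.035, 0, 0.8], [0, 0, -0.03, 0, 0.8], [0, 0, 0, 0, 0.8]]}}

```text
time: 27.7
position: [0.6519, 0.1426, 0.2135]
orientation: [2.331, 2.102, 0.009]
force: [0.7, 0.6, -0.0]
grip_width: 0.0682
```

```bash
python3 plan.py .45 .02 .2 0; python3 - <<'E'
from h import *
p=cap('wrist','w21.png')
P=cloud(p)
for r in spotter.silhouettes('dabbing_block',p)[:1]:
    q=P[r['region']&(p['depth']>0)];zt=np.percentile(q[:,2],80);t=q[q[:,2]>zt-.006]
    print(r['score'],r['extent'],zt,cv2.minAreaRect((t[:,:2]*1000).astype(np.float32)))
E
```

```text
t 27.7 pos [0.6519 0.1426 0.2135] psi -5.92 tilt [ 0.006  0.002 -1.   ] grip 0.0682 F [ 0.7  0.6 -0. ] q7 -0.16
 delta tool [-0.1428 -0.1882  0.0122] turn -5.92
0.63 [250.1, 138.4, 307.5, 236.9] 0.05175821903393601 ((650.887939453125, 142.52362060546875), (88.95491027832031, 49.96205139160156), 84.04302215576172)
```

View pics/w21.png

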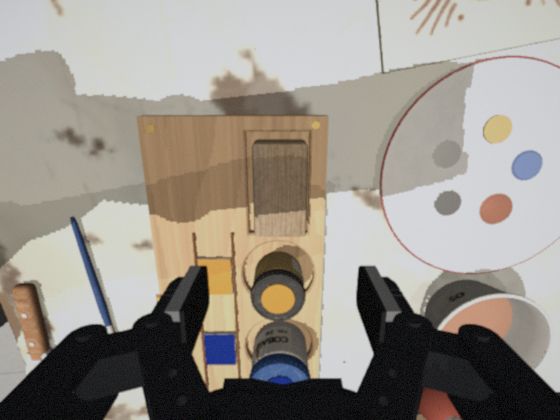

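The block is seated: top at 51.8 mm, centre (0.651, 0.1425). I move above the brush to look at it.

{"name": "send_rows", "arguments": {"targets": [[-0.02, -0.022, 0, 0, 0.8], [-0.027, -0.03, 0, 0, 0.8], [-0.03, -0.034, 0.002, 0, 0.8], [-0.03, -0.034, 0.002, 0, 0.8], [-0.028, -0.032, 0.002, 0, 0.6], [-0.02, -0.024, 0.002, 0, 0.5], [-0.01, -0.012, 0.002, -4, 0.4], [0, 0, 0, -3.5, 0.4]]}}

```text
time: 28.6
position: [0.4435, -0.0034, 0.1983]
orientation: [-2.187, -2.252, 0.002]
force: [-0.3, 0.8, 0.3]
grip_width: 0.0343
```

{"name": "send_rows", "arguments": {"targets": [[0, 0, 0, 0, 0.4], [0, 0, 0, 0, 0.4]]}}

```text
time: 28.8
position: [0.4459, -0.0022, 0.1988]
orientation: [-2.192, -2.25, 0.002]
force: [0.2, -0.2, -0.3]
grip_width: 0.0341
```

```bash
python3 plan.py .426 .0 .1 0; python3 - <<'E'
from h import *
p=cap('wrist','w22.png')
P=cloud(p)
for r in spotter.silhouettes('blue_brush',p)[:2]:
    print(r['score'],r['extent'])
    v,u=np.nonzero(r['region']); q=P[v,u]; g=q[p['depth'][v,u]>0]
    X=np.array([onplane(p,a,b,.006)[:2] for a,b in zip(u[::3],v[::3])])
    print('depth',np.percentile(g[:,2],[10,50,90]),cv2.minAreaRect((X*1000).astype(np.float32)), np.polyfit(X[:,1],X[:,0],1), X[:,1].min(),X[:,1].max())
E
```

```text
t 28.8 pos [ 0.4459 -0.0022  0.1988] psi 1.5 tilt [-0.001 -0.001 -1.   ] grip 0.0341 F [ 0.2 -0.2 -0.3] q7 -0.02
 delta tool [ 0.0027 -0.0197  0.0989] turn 1.5
0.85 [257.2, 41.3, 265.7, 250.0]
depth [0.00776954 0.00954248 0.01098614] ((426.3251037597656, 25.13629913330078), (9.588184356689453, 202.5207977294922), 0.9724287390708923) [-0.02178165  0.42676348] -0.07613902804311268 0.1263583392355769
0.22 [482.7, 0.0, 557.9, 82.9]
depth [0.02375236 0.0502718  0.05218672] ((661.0486450195312, 129.26942443847656), (68.385009765625, 67.83431243896484), 1.476825475692749) [-0.1306438   0.67592868] 0.09574337117435493 0.16359900688947737
```

View pics/w22.png

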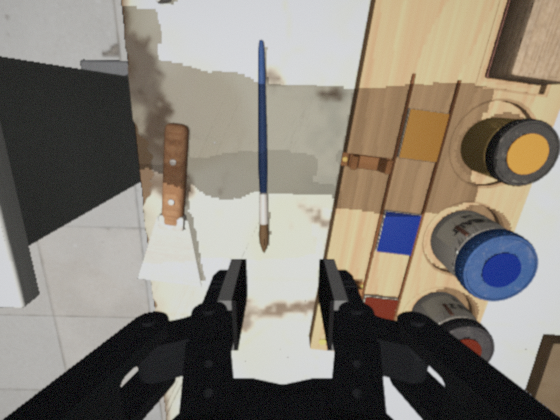

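The brush spans (262,41) to (264,250). Its mid-length is near (0.426, 0.025), yaw about 1.2°, top about 11 mm. I will grip its handle 38 mm left of the middle, so the fingers come down between the rest and the blue chip.

{"name": "send_rows", "arguments": {"targets": [[0.03, -0.01, 0.03, 0, 0.35], [0.03, -0.01, 0.04, 0, 0.35], [0.005, -0.002, 0.03, 0, 0.35], [0, 0, 0.02, 0, 0.35], [0, 0, 0, 0, 0.35]]}}

```text
time: 29.4
position: [0.421, 0.0612, 0.078]
orientation: [-2.19, -2.251, 0.008]
force: [0.2, -0.5, 0.1]
grip_width: 0.0302
```

```bash
python3 plan.py .4254 .063 .014 1.2; python3 - <<'E'
from h import *
p=cap('wrist','w23.png')
E
```

```text
t 29.4 pos [0.421  0.0612 0.078 ] psi 1.58 tilt [-0.004 -0.003 -1.   ] grip 0.0302 F [ 0.2 -0.5  0.1] q7 0.02
 delta tool [0.0019 0.0047 0.0639] turn 0.38
```

View pics/w23.png

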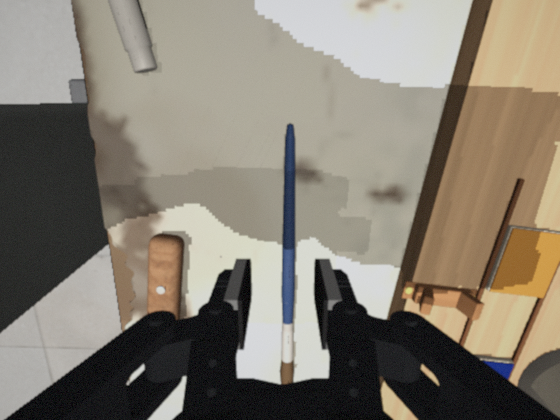

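{"name": "send_rows", "arguments": {"targets": [[0.002, 0.004, 0.02, 0, 0.35], [0, 0, 0.02, 0, 0.35], [0, 0, 0.012, 0, 0.35], [0, 0, 0.006, 0, 0.35], [0, 0, 0, 0, 0.35]]}}

```text
time: 29.95
position: [0.4265, 0.0634, 0.0222]
orientation: [-2.191, -2.251, 0.0]
force: [-0.1, -0.6, 0.7]
grip_width: 0.0298
```

```bash
python3 plan.py .4254 .063 .014 1.2; python3 - <<'E'
from h import *
p=cap('wrist','w24.png')
E
```

```text
t 29.95 pos [0.4265 0.0634 0.0222] psi 1.56 tilt [-0. -0. -1.] grip 0.0298 F [-0.1 -0.6  0.7] q7 0.13
 delta tool [-0.0004 -0.0011  0.0082] turn 0.36
```

View pics/w24.png

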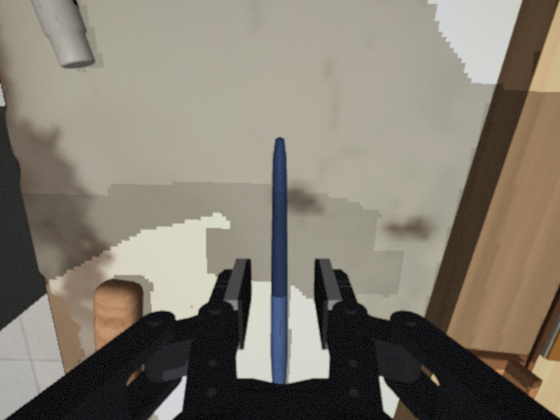

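The brush lies between the open fingers at column 280. I'll lower by 7.5 mm and close.

{"name": "send_rows", "arguments": {"targets": [[0, -0.001, 0.005, 0, 0.35], [0, 0, 0.0025, 0, 0.35], [0, 0, 0, 0, 0.35]]}}

```text
time: 30.3
position: [0.4253, 0.0636, 0.0146]
orientation: [-2.19, -2.252, 0.0]
force: [-0.4, 0.7, 0.2]
grip_width: 0.0299
```

{"name": "send_rows", "arguments": {"targets": [[0, 0, 0, 0, 0.2], [0, 0, 0, 0, 0.05], [0, 0, 0, 0, 0], [0, 0, 0, 0, 0], [0, 0, 0, 0, 0], [0, 0, 0, 0, 0]], "squeeze": 25}}

```text
time: 30.9
position: [0.4254, 0.0636, 0.0148]
orientation: [-2.19, -2.252, -0.0]
force: [-0.5, -1.2, 6.5]
grip_width: 0.0106
```

```bash
python3 plan.py .4254 .063 .1 -5.9; python3 - <<'E'
from h import *
p=cap('wrist','w25.png')
E
```

```text
t 30.9 pos [0.4254 0.0636 0.0148] psi 1.59 tilt [ 0.  0. -1.] grip 0.0106 F [-0.5 -1.2  6.5] q7 0.14
 delta tool [-0.0006  0.     -0.0852] turn 7.49
```

View pics/w25.png

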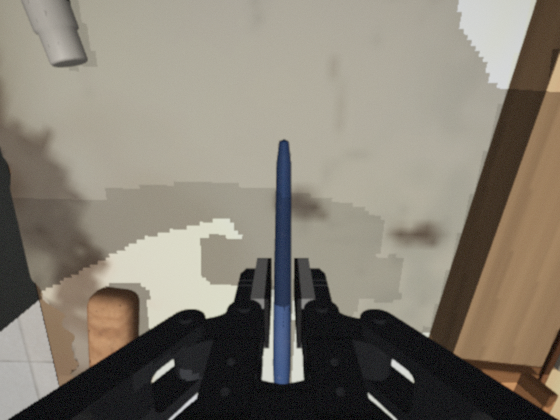

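The brush is held (10.6 mm). I lift, turn to the board's angle and carry.

{"name": "send_rows", "arguments": {"targets": [[0, 0, -0.015, 0, 0], [0, 0, -0.03, 0, 0], [0, 0, -0.04, 0, 0], [0, 0, -0.02, 4, 0], [0, 0, 0, 3.5, 0], [0, 0, 0, 0, 0]]}}

```text
time: 31.55
position: [0.4255, 0.064, 0.1201]
orientation: [-2.333, -2.103, -0.002]
force: [0.0, 0.0, -0.4]
grip_width: 0.0106
```

```bash
python3 plan.py .5214 -.0037 .1 -5.9; python3 - <<'E'
from h import *
p=cap('wrist','w26.png')
E
```

```text
t 31.55 pos [0.4255 0.064  0.1201] psi -5.94 tilt [ 0.001  0.001 -1.   ] grip 0.0106 F [ 0.   0.  -0.4] q7 -0.17
 delta tool [-0.0575  0.1023  0.0202] turn -0.04
```

View pics/w26.png

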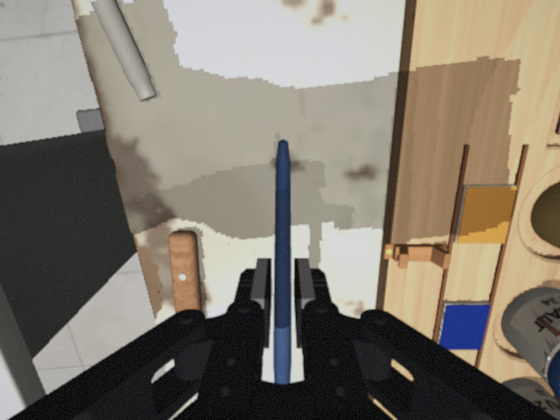

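{"name": "send_rows", "arguments": {"targets": [[-0.012, 0.022, 0, 0, 0], [-0.018, 0.032, 0, 0, 0], [-0.018, 0.032, 0.005, 0, 0], [-0.008, 0.013, 0.01, 0, 0], [-0.001, 0.003, 0.005, 0, 0], [0, 0, 0, 0, 0]]}}

```text
time: 32.2
position: [0.52, -0.0041, 0.0983]
orientation: [-2.332, -2.103, 0.004]
force: [-1.1, 0.0, -0.2]
grip_width: 0.0107
```

```bash
python3 plan.py .5214 -.0037 .06 -5.9; python3 - <<'E'
from h import *
p=cap('wrist','w27.png'); p=cap('scene','s27.png')
E
```

```text
t 32.2 pos [ 0.52   -0.0041  0.0983] psi -5.9 tilt [-0.003 -0.001 -1.   ] grip 0.0107 F [-1.1  0.  -0.2] q7 0.12
 delta tool [0.0006 0.0015 0.0383] turn 0.0
```

View pics/w27.png

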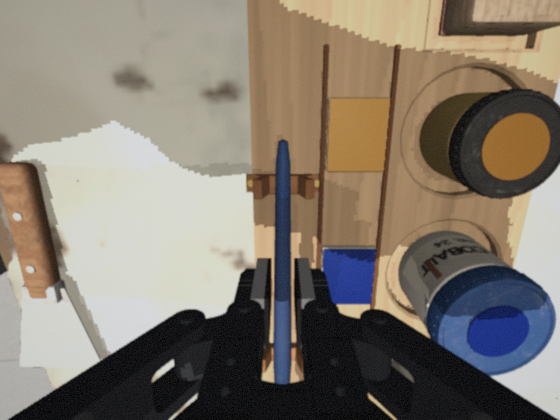

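View pics/s27.png

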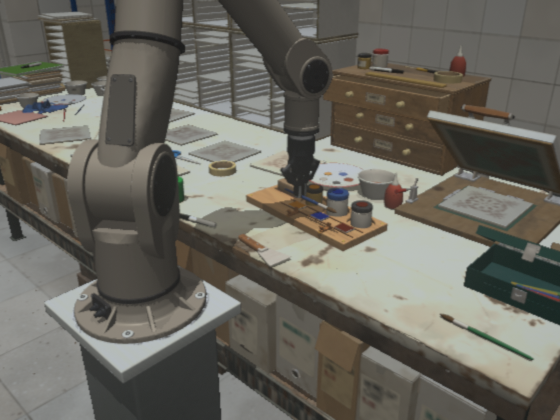

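The brush is over the two notches (left rest at (284,185)). I'll lower it.

{"name": "send_rows", "arguments": {"targets": [[0, 0.001, 0.02, 0, 0], [0, 0, 0.02, 0, 0], [0, 0, 0.01, 0, 0], [0, 0, 0, 0, 0]]}}

```text
time: 32.7
position: [0.521, -0.0032, 0.049]
orientation: [-2.331, -2.104, 0.002]
force: [-0.8, 0.2, 0.1]
grip_width: 0.0106
```

```bash
python3 plan.py .5214 -.0037 .043 -5.9; python3 - <<'E'
from h import *
p=cap('wrist','w28.png')
E
```

```text
t 32.7 pos [ 0.521  -0.0032  0.049 ] psi -5.85 tilt [-0.002 -0.    -1.   ] grip 0.0106 F [-0.8  0.2  0.1] q7 0.18
 delta tool [-0.0004  0.0005  0.006 ] turn 0.05
```

View pics/w28.png

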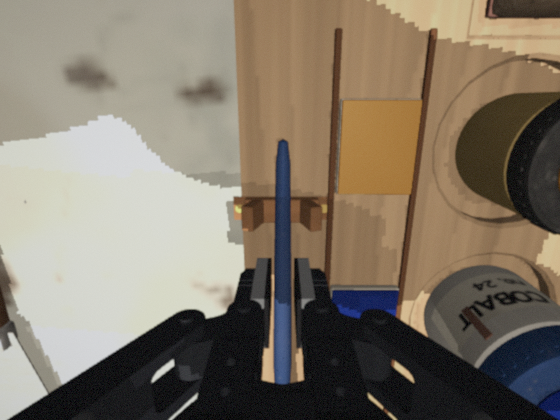

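{"name": "send_rows", "arguments": {"targets": [[0, 0, 0.003, 0, 0], [0, 0, 0.002, 0, 0], [0, 0, 0, 0, 0]]}}

```text
time: 33.05
position: [0.5221, -0.0036, 0.0448]
orientation: [2.333, 2.104, 0.001]
force: [-0.3, 0.2, 0.2]
grip_width: 0.0107
```

{"name": "send_rows", "arguments": {"targets": [[0, 0, 0, 0, 0.17], [0, 0, 0, 0, 0.2], [0, 0, -0.001, 0, 0.25], [0, 0, 0, 0, 0.25], [0, 0, 0, 0, 0.25]]}}

```text
time: 33.55
position: [0.522, -0.0037, 0.0457]
orientation: [2.333, 2.104, 0.0]
force: [0.1, -0.1, -0.4]
grip_width: 0.0211
```

```bash
python3 plan.py .5214 -.0037 .043 -5.9; python3 - <<'E'
from h import *
p=cap('wrist','w29.png')
E
```

```text
t 33.55 pos [ 0.522  -0.0037  0.0457] psi -5.91 tilt [ 0.  0. -1.] grip 0.0211 F [ 0.1 -0.1 -0.4] q7 0.19
 delta tool [-0.0001 -0.0006  0.0027] turn -0.01
```

View pics/w29.png

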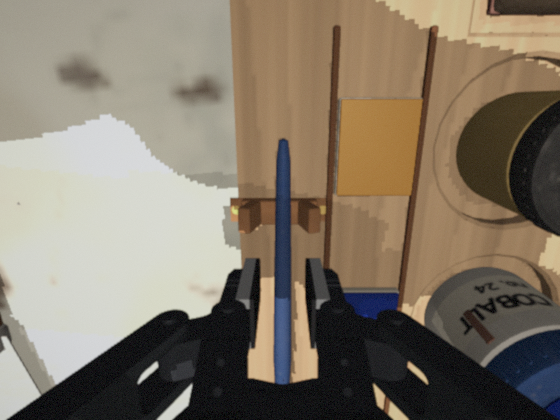

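The brush has been let go and rests in the notch. I retreat straight up, then well clear, and check.

{"name": "send_rows", "arguments": {"targets": [[0, 0, -0.01, 0, 0.25], [0, 0, -0.025, 0, 0.25], [0, 0, -0.045, 0, 0.25], [0, 0, -0.045, 0, 0.25], [0, 0, -0.045, 0, 0.25], [0, 0, -0.03, 0, 0.25], [0, 0, 0, 0, 0.25]]}}

```text
time: 34.3
position: [0.5236, -0.004, 0.2501]
orientation: [2.332, 2.102, 0.009]
force: [-0.3, -0.3, 0.0]
grip_width: 0.0215
```

```bash
python3 plan.py .45 .35 .25 -5.9; python3 - <<'E'
from h import *
p=cap('wrist','w30.png')
E
```

```text
t 34.3 pos [ 0.5236 -0.004   0.2501] psi -5.93 tilt [ 0.006  0.002 -1.   ] grip 0.0215 F [-0.3 -0.3  0. ] q7 -0.05
 delta tool [ 0.3445 -0.1098  0.0005] turn -0.03
```

View pics/w30.png

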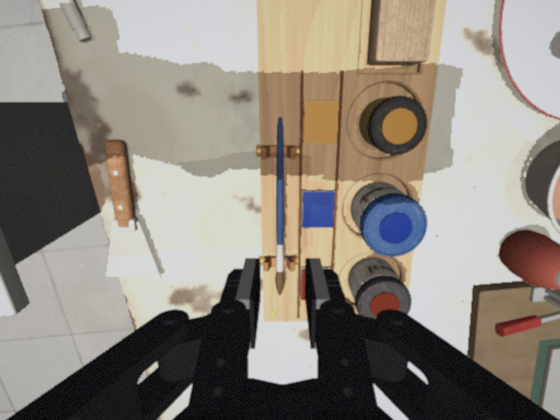

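{"name": "send_rows", "arguments": {"targets": [[0.03, 0, -0.01, 0, 0.3], [0.045, -0.01, -0.01, 0, 0.3], [0.045, -0.01, 0, 0, 0.3], [0.045, -0.01, 0, 0, 0.3], [0.045, -0.01, 0, 0, 0.3], [0.045, -0.01, 0, 0, 0.3], [0.045, 0, 0, 0, 0.3], [0.045, 0, 0, 0, 0.3]]}}

```text
time: 35.15
position: [0.5069, 0.3462, 0.2648]
orientation: [-2.332, -2.104, 0.002]
force: [0.3, 0.2, 0.5]
grip_width: 0.0254
```

```bash
python3 - <<'E'
from h import *
p=cap('top','t31.png'); p=cap('scene','s31.png')
E
```

```text
(no output)
```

View pics/t31.png

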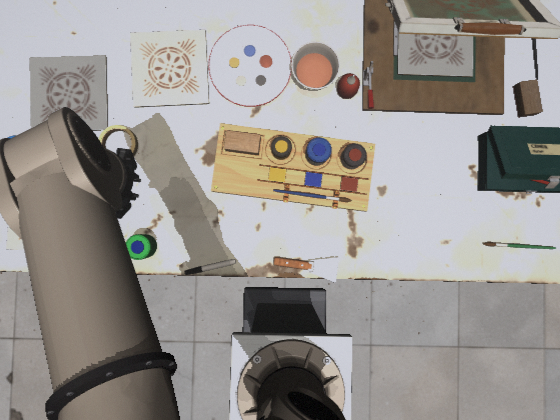

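View pics/s31.png

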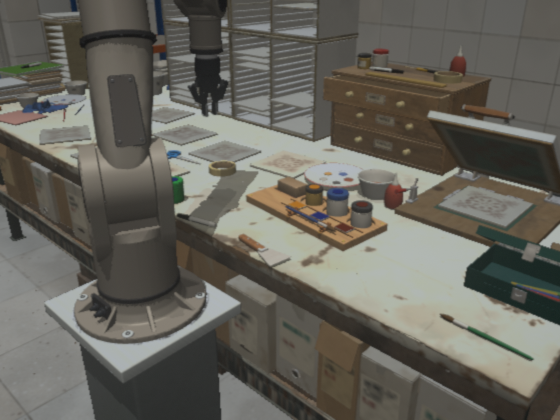

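The top view shows every piece on the board: block (241,143), pots (279,147), (318,150) and (352,156), brush (275,190)–(350,200). The arm is clear. Now the numeric check.

```bash
python3 - <<'E'
from h import *
np.set_printoptions(precision=4,suppress=True)
c=np.array([.5927,.006]);a=np.radians(-5.9);B=np.array([[np.cos(a),-np.sin(a)],[np.sin(a),np.cos(a)]])
p=cap('top');P=cloud(p)
for n in ['pot_blue','pot_ochre','pot_brown','dabbing_block','blue_brush']:
    for r in spotter.silhouettes(n,p)[:2]:
        q=P[r['region']&(p['depth']>0)];zt=np.percentile(q[:,2],90);t=q[q[:,2]>zt-.006]
        m,s,g=cv2.minAreaRect((t[:,:2]*1000).astype(np.float32))
        print(n,round(r['score'],2),'ztop',round(zt,4),'board xy mm',(np.array(m)/1000-c)@B*1000,np.round(s,1),round(g,1))
E
python3 plan.py .5 .35 .26 -5.9
```

```text
pot_blue 0.93 ztop 0.0705 board xy mm [-255.8289  359.6228] [59.4 62.4] 1.9
pot_blue 0.39 ztop 0.0296 board xy mm [-26.0134 -53.619 ] [43.7 35.3] 85.5
pot_ochre 0.63 ztop 0.0682 board xy mm [40.809  39.2799] [48.7 50.8] 2.0
pot_brown 0.62 ztop 0.0757 board xy mm [  42.7067 -145.7906] [56.4 56.5] 0.1
pot_brown 0.17 ztop 0.0682 board xy mm [41.9754 39.4264] [51.1 50.7] 1.6
dabbing_block 0.94 ztop 0.0527 board xy mm [ 43.632  140.3642] [87.5 49.8] 83.5
blue_brush 0.81 ztop 0.0398 board xy mm [-68.9826 -61.4295] [177.1   9. ] 84.0
t 35.55 pos [0.5079 0.3433 0.2655] psi -6.0 tilt [-0. -0. -1.] grip 0.0257 F [-0.1  0.3  0.5] q7 -0.63
 delta tool [ 0.0059 -0.0086  0.0055] turn -0.1
```

```bash
python3 - <<'E'
from h import *
c=np.array([.5927,.006]);a=np.radians(-5.9);B=np.array([[np.cos(a),-np.sin(a)],[np.sin(a),np.cos(a)]])
p=cap('top');P=cloud(p)
L=(P[...,:2]-c)@B
for y0,h in [(40,67),(-55,82),(-150,74)]:
    m=(np.hypot(L[...,0]-.042,L[...,1]-y0/1000)<.047)&(P[...,2]>h/1000-.005)
    rc=cv2.minAreaRect((L[m]*1000).astype(np.float32)); q=P[m]
    A=np.c_[L[m],np.ones(m.sum())];s=np.linalg.lstsq(A,q[:,2],rcond=None)[0]
    print(y0,m.sum(),np.round(rc[0],1),np.round(rc[1],1),'z',np.median(q[:,2]),'slope',np.round(s[:2],3))
m=(abs(L[...,0]+.07)<.012)&(P[...,2]>.030)&(L[...,1]>-.19)&(L[...,1]<.1)
print(np.percentile(L[m][:,1],[0,100]),m.sum())
E
```

```text
40 332 [41.2 39.9] [51.1 51.7] z 0.06626363911782984 slope [-0.002  0.001]
-55 465 [ 43.1 -54.5] [60.5 61. ] z 0.08090567892930077 slope [ 0.006 -0.007]
-150 414 [  43.7 -146.7] [57.1 58.4] z 0.07305816331818181 slope [0.002 0.011]
[-0.15672896  0.04544152] 261
```

```bash
python3 - <<'E'
from h import *
print(ctrl.hand_in())
E
```

```text
the job is handed in; nothing more can be done
None
```

I set out the whole colour board and handed the job in at about 36 s of the 120 s allowed. No verdict was reported. The ochre, blue and brown pots stand in the wells behind their own chips, the near dabbing block is foam side down in the oblong pocket, and the blue brush lies across both rests. The green look-alike pot was not touched.

My last checks from the top camera, in the board's frame:

| Item | Measured (x, y) mm | Target (x, y) mm | Top height |
|---|---|---|---|
| Ochre pot | (41, 40) | (42, 40) | about 66–68 mm, so on the well floor |
| Blue pot | (43, -55) | (42, -55) | about 81 mm, on the floor |
| Brown pot | (44, -147) | (42, -150) | about 73–76 mm, on the floor |
| Dabbing block | (44, 140) | (42, 140) | about 52–53 mm, seated |
| Blue brush | (-69, -56) | (-70, -55) | about 40 mm, in the notches |

- **Pots upright:** the lid tops measured level to within about 0.01 rad.
- **Arm:** it is clear of everything.
- **Network miss:** the network did not find the blue pot in the final picture; its best hits were the green look-alike and the blue chip. I checked the blue pot directly from the depth image instead.
- **Brush position disagreed:** the network's outline of the brush put its middle at y = -61 mm, because it saw only part of the length. The depth span gave -56 mm. Both are within tolerance.

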